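# Slide out the thin cover plate and close the vial trough with it

### The job

The thin aluminium cover plate lies flat on the black deck of the riser, under its bottle shelf, and is too thin to pick up there. Slide it along the deck towards the robot until its near end sticks out well over the deck's front edge (about 4 cm), then take it by that end, carry it over and lay it gently and flat on the blue vial trough so that it covers the whole opening. Let go of it, and do not disturb the jar, the bottle or the beaker, or let the plate fall on the bench.

Things in the scene. Friction and masses are not known exactly. Their poses are not given: they have to be found in the camera images.
- plate: loose thin aluminium cover plate, 150 (x) x 56 (y) x 3 (z) mm, about 70 g; origin at the centre of its underside. Starts flat on the deck, within 20 mm of its midline, x within 0.12 rad of the riser's x, near end 60 to 75 mm behind the front edge. Pressed down with shut fingertips (6 to 10 N) it slides along with them. Gripped across its 56 mm width near the overhanging end, it stays level when lifted
- riser: fixed riser with a flat black deck, left or right of the middle, turned up to 0.12 rad. Origin in the middle of the deck's front edge (nearest the robot) at bench level; x from that edge away from the robot, y along the edge, z up. Deck top at z = 70 mm, x = 0 to 240, y = -110 to 110 mm; sheer front face down to the bench. Open on all sides but for the shelf's posts
- shelf (a point): middle of the lower front edge of the white bottle shelf over the deck, at x = 80, z = 210 mm of the riser. Shelf: x = 80 to 140, y = -110 to 110, z = 210 to 222, with fixed bottles on it up to z = 280; posts 14 x 10 mm at x = 110, y = -105 and 105. A vertical gripper cannot reach the plate below it; one leaning back to the robot (30 to 40 degrees, fingers pointing forward and down) can
- trough: fixed blue trough of vials, open on top, 130 (x) x 36 (y) x 50 (z) mm, on a 4 mm base strip 170 mm long; on the other side of the middle from the riser. Origin at the centre of its underside on the bench, x along its length, within 0.35 rad of away from the robot. Flat rim at z = 50; opening 92 x 24 mm, centred. The plate is 10 mm wider on each side, so fingers holding its long sides pass beside the trough
- corner_a (a point): corner of the trough's opening at rim height, at x = 46, y = 12 mm of the trough (z = 50)
- corner_b (a point): corner of the trough's opening at rim height, at x = 46, y = -12 mm of the trough (z = 50)
- corner_c (a point): corner of the trough's opening at rim height, at x = -46, y = 12 mm of the trough (z = 50)
- corner_d (a point): corner of the trough's opening at rim height, at x = -46, y = -12 mm of the trough (z = 50)
- jar: bystander: small capped glass jar, diameter 30, height 45 mm, standing at the rear left (+y) of the riser's deck, about x = 200, y = 80 mm of the riser; origin at the centre of its underside
- bottle: bystander: amber bottle with a black cap, diameter 42, height 75 mm, standing on the bench between riser and trough; origin at the centre of its underside
- beaker: bystander: glass beaker, diameter 50, height 60 mm, on the bench between riser and trough, nearer the robot than the bottle; origin at the centre of its underside
Not all that is in view belongs to the job. What is meant by the trough is not turquoise or yellow, and is the smaller of those in its own colour.

How it is judged (in metres and radians):
On the way:
1. the plate, lying flat on the deck, overhangs the deck's front edge by at least 25 mm (x of plate in the frame of riser below 0.05 m and z of plate in the frame of riser between 0.067 and 0.073 m and y of plate in the frame of riser between -0.11 and 0.11 m and angle between the z axis of plate and the z axis of riser, either way round below 0.05 rad), for 0.2 s.
At the end, for the whole second after the job is handed in: the plate lies at rest flat (within 0.06 rad) on the trough's rim, and all four corners of the trough's opening lie under it (x of corner_a in the frame of plate between -0.075 and 0.075 m and y of corner_a in the frame of plate between -0.028 and 0.028 m and x of corner_b in the frame of plate between -0.075 and 0.075 m and y of corner_b in the frame of plate between -0.028 and 0.028 m and x of corner_c in the frame of plate between -0.075 and 0.075 m and y of corner_c in the frame of plate between -0.028 and 0.028 m and x of corner_d in the frame of plate between -0.075 and 0.075 m and y of corner_d in the frame of plate between -0.028 and 0.028 m and z of plate in the frame of trough between 0.046 and 0.056 m and angle between the z axis of plate and the z axis of trough, either way round below 0.06 rad and linear speed of plate below 0.02 m/s); the robot touches nothing.
It fails at once if the plate is let fall: its underside is below 30 mm above the bench (height (world z) of plate below 0.03 m).
It fails at once if the plate hits the trough faster than 0.6 m/s (dropped from over about 18 mm) (horizontal distance between plate and trough below 0.06 m and z of plate in the frame of trough below 0.07 m and linear speed of plate above 0.6 m/s).
It fails at once if the jar is moved more than 25 mm or tipped (distance of jar from where it was at the start of the episode above 0.025 m or angle between jar's own z axis and vertical above 0.4 rad).
It fails at once if the bottle is moved more than 25 mm or tipped (distance of bottle from where it was at the start of the episode above 0.025 m or angle between bottle's own z axis and vertical above 0.4 rad).
It fails at once if the beaker is moved more than 25 mm or tipped (distance of beaker from where it was at the start of the episode above 0.025 m or angle between beaker's own z axis and vertical above 0.4 rad).
It also fails if it takes over 72 s, if anything falls off the work surface, if the arm or the gripper's body presses on something with over 40 N, if the wrist force passes 120 N, or if a joint passes its speed limit or range.

### The arm

A 6-joint arm with a two-finger parallel gripper is mounted at the origin on the work surface. World frame = base frame: x ahead of the robot, y to its left, z up, the work surface at z = 0. Lengths are in m, angles in degrees, forces in N, time in s.
With the tool pointing down it reaches from about 0.375 to 0.825 m from the base axis. Payload 5.5 kg.
Tool frame: the origin (TCP) lies where the fingers leave the gripper's body, on its centre line; the fingertips stand 73 mm ahead of it and the grasp point (between the pads) lies 54 mm ahead of it; z points along the fingers, y is the direction in which the jaws open and shut (so a half turn about z gives the same grasp; the last joint's range is limited). The gripper opens to 85 mm and grips with 20 to 120 N. Pads are 22 mm wide; open, the fingers measure 114 mm over their backs; the gripper's body (76 mm by 85 mm) begins 54 mm behind the grasp point. The pads swing forward as they close: fully open they stand 13 mm farther back than shut.
Start: joints at [72.823, 17.962, -2.699, 69.339, 0, 90], TCP at [0.177, 0.573, 0.304] pointing down, gripper open.
Joint ranges: [-152.73, 152.73], [-39.44, 99.34], [-58.76, 71.6], [-118.89, 123.64], [-81.53, 83.1], [-180, 180]. Speed limits (degrees/s): [136.94, 136.94, 172.46, 180, 180, 180].

### API

Orientations are given as [roll, pitch, yaw] about the fixed x, y, z axes, in that order (R = Rz(yaw) Ry(pitch) Rx(roll)).
In Python, from rig import bot gives the robot as it stands.
- The arm moves only by the tool jog_arm, never from a script. Its argument "motion" is a list of rows, each an object of numbers: "dx", "dy", "dz": the shift along the world's x, y, z in m; "wx", "wy", "wz": the turn, a rotation vector about the world's x, y, z in rad. In form: [{"dx": .., "dy": .., "dz": .., "wx": .., "wy": .., "wz": ..}, ...]. A call has 1 to 5 rows; each row shifts and turns the pose as measured when the row begins; what a row does not reach is not made up. A row lasts 1/8 s, in which the tool goes at most 62.5 mm and 10.7 degrees, less where a joint would pass 70% of its speed; a pose out of reach is approached as far as the arm can. A call is refused whole if a number of a shift passes 0.0625 or a number of a turn 0.188, either way. A call with a gripper value outside its range is refused whole. "hand" is the opening in per cent of the stroke, from 0 (shut) to 100 (fully open), set as the call begins (left out, the last holds). The fingers move at their own pace and stop on an object; the grip force is fixed at half the most. Time passes only in rows, so rows that do not move let the fingers close. It gives the time, the measured TCP pose, the force and the opening at its end, in the units of the state.
- bot.read_state(): the state, without advancing time (a new reading comes with each control period).
- bot.camera(name): name is "side" or "top" or "wrist"; returns a dict with "color" (420x560x3 uint8, red, green, blue), "fovy" (degrees; the focal length in pixels is half the picture's height over the tangent of half this angle, whatever the lens; pixels are square), "cx", "cy" (the principal point, pixels), "R" (3x3) and "t" (3): a world point X has camera coordinates R X + t; the wrist camera has in their place "mount" (4x4, takes a point from camera to tool coordinates, whose origin is the TCP and whose axes are the flange's). Camera axes: x right, y down, z forward; pixel columns grow to the right and rows downward; lengths in m; the calibration is good to about 2 mm. A picture is of the moment at which its call begins: read the wrist's pose just before it. There is no depth.
- bot.finish_job(): hands the job in, once; it reports no verdict.
Trained networks look in the newest picture that a camera, given by its name, has taken for a name from the list of things; names that differ only in an ending like _2 or _b are one class to them, and where a whole thing is asked for, a point or a joint stands for the part that bears it (a point fixed in the world has none). Each returns a list of dicts, best first, with "score" (0 to 1); they miss things now and then, are a little off and sometimes report something else, mostly with a low value. They report only what shows in the picture. A call takes as long as a camera call. They do not tell look-alikes from the thing itself.
- bot.look_for(camera, target): "extent" ([left, top, width, height] in pixels, round what is visible of it).
- bot.outline_of(camera, target): "mask" (420x560 bool, what is visible of it) and "extent" ([left, top, width, height] in pixels, round what is visible of it).
- bot.spot_point(camera, target): "pixel" ([column, row] in pixels: a listed point, or the origin of a listed thing).
The state is a dict: "time_s": time; "qpos": joint angles; "qvel": joint speeds; "effort": joint torques, N m; "eef_pos": TCP position; "tcp_rot": TCP orientation; "ft_force": force on the tool from outside, world axes, zero at the start; "moment": the same for the moment, N m; "opening": finger opening in m.
Only numpy, scipy, OpenCV 4.12 (cv2) and the standard library are available. Lean on these libraries where they do the work, as an engineer would, in place of code of your own. Each camera call takes 0.05 s, during which the arm holds its last target.

## Working session

There is one attempt and no reset: what is moved stays moved. The work goes in short steps, Python scripts to look and compute and a tool call to move; the robot and the scene stay as the last step left them, time stands still between calls to the robot, and variables do not carry over. Pictures are saved under pics/ and viewed, and the job is handed in when it is done.

Besides the shell and the picture viewer there is one more tool, called after "Request:" by a JSON object that holds its "name" and its "arguments". jog_arm: Moves the arm, as the interface text tells. Its arguments: {"type":"object","properties":{"motion":{"type":"array","items":{"type":"object","properties":{"dx":{"type":"number"},"dy":{"type":"number"},"dz":{"type":"number"},"wx":{"type":"number"},"wy":{"type":"number"},"wz":{"type":"number"}}}},"hand":{"type":"number"}},"required":["motion"]}

```bash
ls; mkdir -p pics; cat > h.py <<'E'
from rig import bot
import numpy as np, cv2
def snap(n,fn):
    c=bot.camera(n); cv2.imwrite('pics/'+fn,c['color'][:,:,::-1]); return c
def f(c): return 210/np.tan(np.radians(c['fovy'])/2)
def proj(c,X,R=None,t=None):
    p=np.asarray(X,float)@np.array(c['R']).T+np.array(c['t']); return np.c_[p[:,0]/p[:,2],p[:,1]/p[:,2]]*f(c)+[c['cx'],c['cy']]
def back(c,px,z):
    R=np.array(c['R']);t=np.array(c['t']);o=-R.T@t
    d=R.T@np.array([(px[0]-c['cx'])/f(c),(px[1]-c['cy'])/f(c),1]); return o+d*(z-o[2])/d[2]
E
python3 - <<'E'
from h import *
print(bot.read_state())
for n in ('side','top','wrist'):
    c=snap(n,n+'0.png'); print(n,{k:np.round(v,3).tolist() for k,v in c.items() if k!='color'})
    for t in ('plate','riser','trough','jar','bottle','beaker','shelf'):
        print(t,[(np.round(d['extent']).tolist(),round(d['score'],2)) for d in bot.look_for(n,t)][:3],[(np.round(d['pixel']).tolist(),round(d['score'],2)) for d in bot.spot_point(n,t)][:3])
E
```

```text
pics
{'time_s': 0.0, 'qpos': array([ 7.28237135e+01,  1.80038442e+01, -2.75259759e+00,  6.93399978e+01,
        5.62930098e-04,  8.99995024e+01]), 'qvel': array([-0.00261479,  0.04258365,  0.0092855 , -0.00637908, -0.04659595,
        0.04369936]), 'effort': array([-2.12938253e-04, -5.39590287e+01,  3.39751840e+01,  1.88627641e-02,
        2.04164911e-05,  8.00695318e-06]), 'eef_pos': array([0.17705459, 0.57281869, 0.30305057]), 'tcp_rot': array([-1.79903560e+02, -5.63766815e-04,  1.62824210e+02]), 'ft_force': array([ 0.4376422 , -0.03021435,  0.39696475]), 'moment': array([ 0.01616089, -0.02207295, -0.05195667]), 'opening': 0.0853118028622275}
side {'fovy': 57.504, 'cx': 281.911, 'cy': 209.436, 'R': [[-1.0, -0.011, -0.02], [0.011, 0.562, -0.827], [0.02, -0.827, -0.562]], 't': [0.6, 0.16, 0.912]}
plate [] [([258.0, 320.0], 0.76)]
riser [([191.0, 204.0, 144.0, 193.0], 0.93)] [([324.0, 343.0], 0.89), ([286.0, 213.0], 0.33), ([286.0, 264.0], 0.16)]
trough [([200.0, 169.0, 76.0, 32.0], 0.89), ([195.0, 232.0, 52.0, 28.0], 0.7), ([289.0, 165.0, 68.0, 27.0], 0.6)] [([226.0, 252.0], 0.84), (
[... 777 characters left out ...]
39.0, 21.0, 60.0], 0.75), ([419.0, 237.0, 40.0, 84.0], 0.74), ([328.0, 215.0, 29.0, 69.0], 0.6)] [([432.0, 277.0], 0.86), ([301.0, 171.0], 0.74), ([340.0, 251.0], 0.66)]
jar [([139.0, 172.0, 19.0, 13.0], 0.51)] [([151.0, 179.0], 0.76)]
bottle [([252.0, 230.0, 16.0, 16.0], 0.71)] [([260.0, 238.0], 0.63)]
beaker [([248.0, 272.0, 22.0, 20.0], 0.78)] [([257.0, 279.0], 0.8)]
shelf [([112.0, 164.0, 122.0, 99.0], 0.81)] [([166.0, 220.0], 0.6)]
wrist {'fovy': 67.124, 'cx': 281.956, 'cy': 204.516, 'mount': [[0.001, -0.963, -0.27, 0.068], [1.0, 0.001, 0.001, -0.001], [-0.0, -0.27, 0.963, -0.07], [0.0, 0.0, 0.0, 1.0]]}
plate [] []
riser [] []
trough [] []
jar [] []
bottle [] []
beaker [] []
shelf [] []
```

View pics/top0.png

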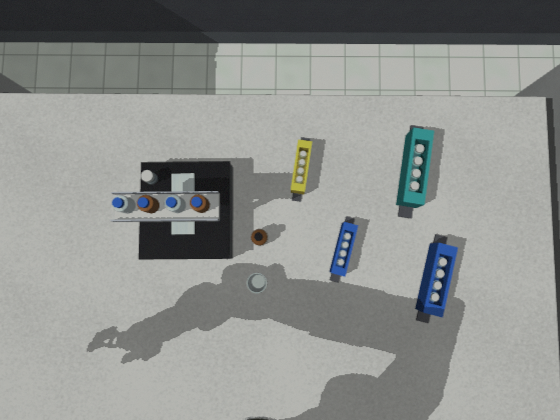

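View pics/side0.png

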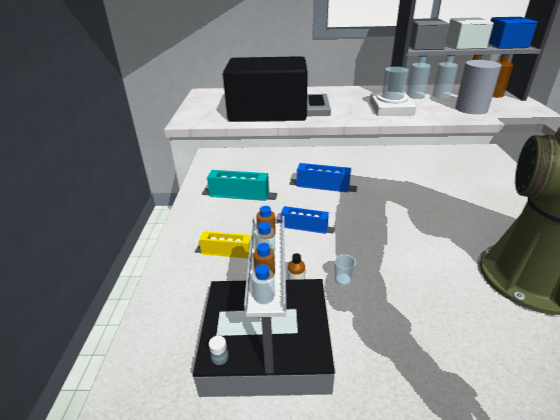

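```bash
python3 -c "
import cv2
a=cv2.imread('pics/top0.png');cv2.imwrite('pics/top0z.png',cv2.resize(a[130:330,100:360],None,fx=3,fy=3,interpolation=2))
a=cv2.imread('pics/side0.png');cv2.imwrite('pics/side0z.png',cv2.resize(a[160:360,180:380],None,fx=3,fy=3,interpolation=2))"
```

```text
(no output)
```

View pics/top0z.png

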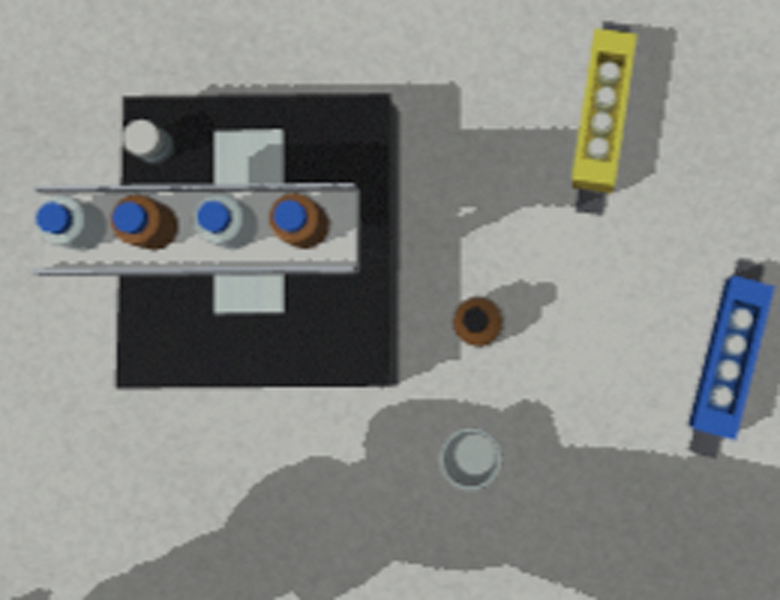

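View pics/side0z.png

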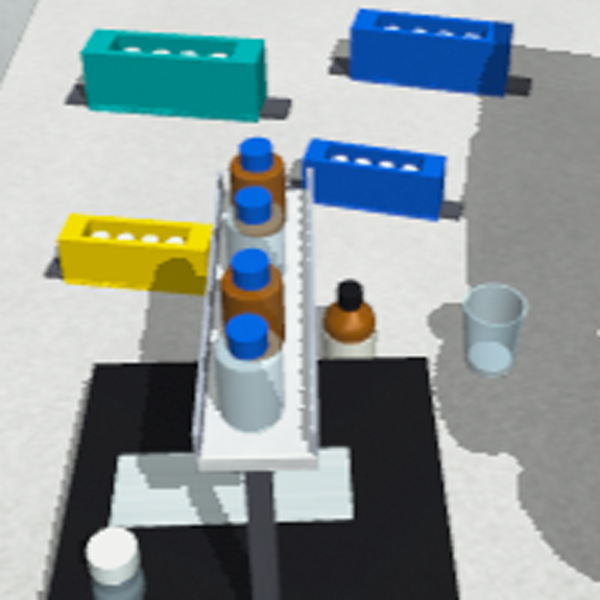

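The top view shows the deck corners at about (141,162), (230,161), (232,258) and (139,259). The plate's near corners are at (171,235) and (195,234). The smaller blue trough is at about (344,249), the bottle at (259,237) and the beaker at (257,282).

```bash
python3 - <<'E'
from h import *
c=bot.camera('top')
def z(p): return (p[0]/3+100-.33,p[1]/3+130-.33)
def b(p,h): return back(c,z(p),h)[:2]
D=[b(p,.07) for p in [(123,97),(391,94),(395,385),(117,387)]]
print('deck FL FR NR NL',np.round(D,4).tolist())
print('sizes',[np.linalg.norm(D[i]-D[(i+1)%4]).round(4) for i in range(4)])
P=[b(p,.073) for p in [(214,130),(284,129),(285,313),(214,314)]]
print('plate',np.round(P,4).tolist(),[np.linalg.norm(P[i]-P[(i+1)%4]).round(4) for i in range(4)])
T=[b(p,.05) for p in [(727,277),(774,288),(736,439),(691,428)]]
print('trough',np.round(T,4).tolist(),[np.linalg.norm(T[i]-T[(i+1)%4]).round(4) for i in range(4)])
print('bottle',b((477,320),.075),'beaker',b((470,459),.05))
for n in ('corner_a','corner_b','corner_c','corner_d'):
    print(n,[(np.round(d['pixel']).tolist(),round(d['score'],2),back(c,d['pixel'],.05)[:2].round(4).tolist()) for d in bot.spot_point('top',n)][:5])
for n,h in(('trough',0),('riser',0),('plate',.07),('jar',.07),('bottle',0),('beaker',0),('shelf',.21)):
    print(n,[(np.round(d['pixel']).tolist(),round(d['score'],2),back(c,d['pixel'],h)[:2].round(4).tolist()) for d in bot.spot_point('top',n)][:4])
for n in ('plate','trough'):
  for m in bot.outline_of('top',n):
    k=m['mask'].astype(np.uint8); print(n,m['score'],cv2.minAreaRect(cv2.findNonZero(k)))
E
```

```text
deck FL FR NR NL [[0.7494, 0.2987], [0.7537, 0.077], [0.5155, 0.0681], [0.5114, 0.2927]]
sizes [np.float64(0.2217), np.float64(0.2384), np.float64(0.2246), np.float64(0.2381)]
plate [[0.7218, 0.2214], [0.7231, 0.1638], [0.5723, 0.1581], [0.5709, 0.2156]] [np.float64(0.0576), np.float64(0.1509), np.float64(0.0575), np.float64(0.151)]
trough [[0.6068, -0.2013], [0.5981, -0.24], [0.4746, -0.2082], [0.4831, -0.1716]] [np.float64(0.0396), np.float64(0.1275), np.float64(0.0375), np.float64(0.1272)]
bottle [0.56818881 0.00262213] beaker [0.45602547 0.00821943]
corner_a [([351.0, 230.0], 0.97, [0.5865, -0.2234]), ([343.0, 229.0], 0.94, [0.5888, -0.2032]), ([453.0, 257.0], 0.94, [0.523, -0.4729]), ([304.0, 185.0], 0.92, [0.6991, -0.1071]), ([440.0, 303.0], 0.91, [0.4131, -0.4364])]
corner_b [([351.0, 230.0], 0.97, [0.5865, -0.2234]), ([343.0, 229.0], 0.94, [0.5888, -0.2032]), ([453.0, 257.0], 0.94, [0.523, -0.4729]), ([304.0, 185.0], 0.92, [0.6991, -0.1071]), ([440.0, 303.0], 0.91, [0.4131, -0.4364])]
corner_c [([351.0, 230.0], 0.97, [0.5865, -0.2234]), ([343.0, 229.0], 0.94, [0.5888, -0.2032
[... 717 characters left out ...]
)]
bottle [([263.0, 234.0], 0.67, [0.5762, -0.0021])]
beaker [([257.0, 284.0], 0.83, [0.4481, 0.011])]
shelf [([166.0, 220.0], 0.65, [0.5946, 0.1882])]
plate 0.95 ((183.0, 203.0), (60.0, 22.0), 90.0)
trough 0.69 ((343.058837890625, 249.26470947265625), (17.220027923583984, 66.45475006103516), 14.03624439239502)
trough 0.67 ((414.16485595703125, 171.56300354003906), (29.595579147338867, 92.41557312011719), 6.881723403930664)
trough 0.66 ((436.06005859375, 279.3380126953125), (28.92876434326172, 87.64959716796875), 12.225123405456543)
trough 0.55 ((300.199462890625, 168.45375061035156), (16.80232048034668, 65.3085708618164), 8.746161460876465)
trough 0.52 ((172.5, 210.0), (100.0, 121.0), 90.0)
```

Request:
{"name": "jog_arm", "arguments": {"motion": [{"dx": 0.026,"dy": -0.0437,"dz": -0.005,"wz": 0.037},{"dx": 0.026,"dy": -0.0437,"dz": -0.005,"wz": 0.037},{"dx": 0.026,"dy": -0.0437,"dz": -0.005,"wz": 0.037},{"dx": 0.026,"dy": -0.0437,"dz": -0.005,"wz": 0.037},{"dx": 0.026,"dy": -0.0437,"dz": -0.005,"wz": 0.037}], "hand": 0}}

```text
$.motion[0]: bad value
```

Request:
{"name": "jog_arm", "arguments": {"motion": [{"dx": 0.026,"dy": -0.0437,"dz": -0.005,"wx": 0,"wy": 0,"wz": 0.037},{"dx": 0.026,"dy": -0.0437,"dz": -0.005,"wx": 0,"wy": 0,"wz": 0.037},{"dx": 0.026,"dy": -0.0437,"dz": -0.005,"wx": 0,"wy": 0,"wz": 0.037},{"dx": 0.026,"dy": -0.0437,"dz": -0.005,"wx": 0,"wy": 0,"wz": 0.037},{"dx": 0.026,"dy": -0.0437,"dz": -0.005,"wx": 0,"wy": 0,"wz": 0.037}], "hand": 0}}

```text
time_s: 3.58
eef_pos: [0.3088, 0.3519, 0.2784]
tcp_rot: [179.8, 0.1, 174.1]
ft_force: [1.0, 0.7, 0.4]
opening: 0.0001
```

Request:
{"name": "jog_arm", "arguments": {"motion": [{"dx": 0.018,"dy": -0.033,"dz": -0.008,"wx": 0.004,"wy": -0.14,"wz": 0.027},{"dx": 0.018,"dy": -0.033,"dz": -0.008,"wx": 0.004,"wy": -0.14,"wz": 0.027},{"dx": 0.018,"dy": -0.033,"dz": -0.008,"wx": 0.004,"wy": -0.14,"wz": 0.027},{"dx": 0.018,"dy": -0.033,"dz": -0.008,"wx": 0.004,"wy": -0.14,"wz": 0.027},{"dx": 0.018,"dy": -0.033,"dz": -0.008,"wx": 0.004,"wy": -0.14,"wz": 0.027}]}}

```text
time_s: 4.2
eef_pos: [0.4094, 0.1871, 0.2498]
tcp_rot: [177.3, 40.5, -178.8]
ft_force: [-126.4, -70.7, -97.0]
opening: -0.0002
```

```bash
cat >> h.py <<'E'
from scipy.spatial.transform import Rotation as Ro
RO=np.array([.5135,.1804]); RY=.031
def rz(p):
    d=np.asarray(p)[:2]-RO; c,s=np.cos(RY),np.sin(RY); return np.array([c*d[0]+s*d[1],-s*d[0]+c*d[1],p[2]])
def st():
    s=bot.read_state(); R=Ro.from_euler('xyz',s['tcp_rot'],degrees=True).as_matrix()
    tip=s['eef_pos']+.073*R[:,2]
    print('t',round(s['time_s'],2),'tcp',s['eef_pos'].round(4),'tip',tip.round(4),'tip_riser',rz(tip).round(4),'\nzax',R[:,2].round(3),'yax',R[:,1].round(3),'F',s['ft_force'].round(2),'q',s['qpos'].round(1),'open',s['opening'])
    return s,R,tip
E
python3 -c "
from h import *
st()"
```

```text
t 4.2 tcp [0.4094 0.1871 0.2498] tip [0.4567 0.1915 0.1944] tip_riser [-0.0564  0.0129  0.1944] 
zax [ 0.648  0.06  -0.759] yax [-0.051  0.998  0.036] F [-126.36  -70.68  -97.  ] q [ 35.3 -19.  -58.8  13.6 -19.   26.8] open -0.00016427223823119736
```

```bash
python3 -c "
from h import *
s,_,_=st()
snap('side','side1.png'); s,_,_=st()"
```

```text
t 4.2 tcp [0.4094 0.1871 0.2498] tip [0.4567 0.1915 0.1944] tip_riser [-0.0564  0.0129  0.1944] 
zax [ 0.648  0.06  -0.759] yax [-0.051  0.998  0.036] F [-126.36  -70.68  -97.  ] q [ 35.3 -19.  -58.8  13.6 -19.   26.8] open -0.00016427223823119736
t 4.25 tcp [0.4169 0.1892 0.2589] tip [0.4654 0.194  0.2045] tip_riser [-0.0477  0.0151  0.2045] 
zax [ 0.665  0.066 -0.744] yax [-0.05   0.998  0.044] F [ 4.04  2.21 10.66] q [ 35.1 -19.2 -58.5  12.7 -19.2  26.5] open 0.00025230683949707927
```

View pics/side1.png

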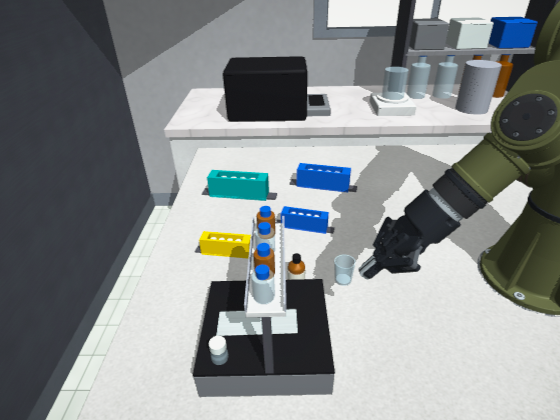

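Request:
{"name": "jog_arm", "arguments": {"motion": [{"dx": 0.015,"dy": -0.001,"dz": -0.01,"wx": 0,"wy": 0,"wz": 0},{"dx": 0.015,"dy": -0.001,"dz": -0.012,"wx": 0,"wy": 0,"wz": 0},{"dx": 0.015,"dy": -0.001,"dz": -0.012,"wx": 0,"wy": 0,"wz": 0},{"dx": 0.015,"dy": -0.001,"dz": -0.012,"wx": 0,"wy": 0,"wz": 0}]}}

```text
time_s: 4.75
eef_pos: [0.4804, 0.1852, 0.2171]
tcp_rot: [176.2, 42.3, -179.8]
ft_force: [0.2, 0.6, -0.1]
opening: -0.0001
```

```bash
python3 -c "
from h import *
st()"
```

```text
t 4.75 tcp [0.4804 0.1852 0.2171] tip [0.5295 0.1902 0.1633] tip_riser [0.0163 0.0093 0.1633] 
zax [ 0.672  0.069 -0.738] yax [-0.049  0.998  0.049] F [ 0.23  0.58 -0.07] q [ 28.6  -8.4 -58.7  -0.4 -15.1  21.3] open -0.00010030559349085154
```

```bash
cat > kin.py <<'E'
import numpy as np
from scipy.optimize import least_squares
from scipy.spatial.transform import Rotation as Ro
def fk(q,p,):
    r0,h,L1,L2,o,La,Lt=p
    q=np.radians(q)
    Z=Ro.from_rotvec([0,0,q[0]]);P=lambda a:Ro.from_rotvec([0,a,0])
    x=np.array([r0,0,h])+P(q[1]).apply([0,0,L1])+P(q[1]-q[2]).apply([L2,0,o])
    W=P(q[1]-q[2]+q[3]); x=x+W.apply([La,0,0])
    W5=W*Ro.from_rotvec([0,0,q[4]]); x=x+W5.apply([Lt,0,0])
    # tool axes at q6: tool z = x axis ; 
    return Z.apply(x),(Z*W5)
D=[([72.8237,18.0038,-2.7526,69.34,0,90],[.17705,.57282,.30305]),
([35.3,-19,-58.8,13.6,-19,26.8],[.4094,.1871,.2498]),([35.1,-19.2,-58.5,12.7,-19.2,26.5],[.4169,.1892,.2589]),([28.6,-8.4,-58.7,-.4,-15.1,21.3],[.4804,.1852,.2171])]
if __name__=='__main__':
    f=lambda p:np.concatenate([fk(q,p)[0]-x for q,x in D]+[1e-3*(np.array(p)-p0)])
    p0=np.array([.05,.4,.4,.4,0,.1,.2])
    s=least_squares(f,p0);print(s.x.round(4),s.fun[:12].round(4))
    for q,x in D: print((fk(q,s.x)[1].as_matrix()[:,0]).round(3))
    np.save('kin.npy',s.x)
E
python3 kin.py
```

```text
[-0.001   0.2848  0.5235  0.4414  0.0754  0.1358  0.258 ] [ 0.      0.     -0.0002  0.0002 -0.      0.0005 -0.0001 -0.      0.
 -0.0001  0.0001 -0.0003]
[-0.    -0.002 -1.   ]
[ 0.648  0.06  -0.759]
[ 0.665  0.065 -0.744]
[ 0.671  0.069 -0.739]
```

```bash
cat >> kin.py <<'E'
lo=[-152.73,-39.44,-58.76,-118.89,-81.53];hi=[152.73,99.34,71.6,123.64,83.1]
def ik(x,zax,p):
    def f(q):
        a,W=fk(np.r_[q,0],p); return np.r_[(a-x)*10,W.as_matrix()[:,0]-zax]
    s=least_squares(f,[20,10,-30,20,-5]); return s.x,np.abs(s.fun).max()
E
python3 - <<'E'
from kin import *
p=np.load('kin.npy'); RO=np.array([.5135,.1804]);RY=.031
for lean in (25,30,35,40):
  for yaw in (1.8,10,18):
    r=[]
    for xr in (.12,.09,.07,.05,.03,.015):
      tip=np.r_[RO+[xr*np.cos(RY)-.007*np.sin(RY),xr*np.sin(RY)+.007],.073]
      l,y=np.radians([lean,yaw]); z=np.array([np.sin(l)*np.cos(y),np.sin(l)*np.sin(y),-np.cos(l)])
      q,e=ik(tip-.073*z,z,p); r.append((round(q[2],1),round(q[4],1),round(e,3)))
    print(lean,yaw,r)
E
```

```text
25 1.8 [(np.float64(-35.6), np.float64(-7.9), np.float64(0.0)), (np.float64(-39.2), np.float64(-8.3), np.float64(0.0)), (np.float64(-41.4), np.float64(-8.7), np.float64(0.0)), (np.float64(-43.7), np.float64(-9.0), np.float64(0.0)), (np.float64(-45.8), np.float64(-9.4), np.float64(0.0)), (np.float64(-47.4), np.float64(-9.7), np.float64(0.0))]
25 10 [(np.float64(-36.5), np.float64(-3.6), np.float64(0.0)), (np.float64(-40.1), np.float64(-4.0), np.float64(0.0)), (np.float64(-42.5), np.float64(-4.4), np.float64(0.0)), (np.float64(-44.7), np.float64(-4.7), np.float64(0.0)), (np.float64(-46.9), np.float64(-5.1), np.float64(0.0)), (np.float64(-48.6), np.float64(-5.3), np.float64(0.0))]
25 18 [(np.float64(-36.8), np.float64(0.6), np.float64(0.0)), (np.float64(-40.4), np.float64(0.3), np.float64(0.0)), (np.float64(-42.8), np.float64(-0.0), np.float64(0.0)), (np.float64(-45.1), np.float64(-0.3), np.float64(0.0)), (np.float64(-47.4), np.float64(-0.6), np.float64(0.0)), (np.float64(-49.0), np.float64(-0.9), np.float64(0.0))]
30 1.8 [(np.float64(-41.0), np.float64(-9.8), np.float64(0.0)), (np.floa
[... 2328 characters left out ...]
p.float64(0.0))]
40 10 [(np.float64(-52.7), np.float64(-6.4), np.float64(0.0)), (np.float64(-56.1), np.float64(-7.2), np.float64(0.0)), (np.float64(-58.3), np.float64(-7.8), np.float64(0.0)), (np.float64(-60.4), np.float64(-8.5), np.float64(0.0)), (np.float64(-62.5), np.float64(-9.2), np.float64(0.0)), (np.float64(-64.0), np.float64(-9.8), np.float64(0.0))]
40 18 [(np.float64(-53.1), np.float64(1.1), np.float64(0.0)), (np.float64(-56.6), np.float64(0.5), np.float64(0.0)), (np.float64(-58.8), np.float64(-0.0), np.float64(0.0)), (np.float64(-61.1), np.float64(-0.5), np.float64(0.0)), (np.float64(-63.2), np.float64(-1.1), np.float64(0.0)), (np.float64(-64.8), np.float64(-1.6), np.float64(0.0))]
```

```bash
cat >> h.py <<'E'
def goal(tip_r,lean,n=1,yaw=RY,pr=True,tl=.073):
    s,R,tip=st(); l=np.radians(lean)
    c,sn=np.cos(yaw),np.sin(yaw)
    z=np.array([np.sin(l)*c,np.sin(l)*sn,-np.cos(l)]); y=np.array([-sn,c,0]); x=np.cross(y,z)
    G=np.c_[x,y,z]
    w=Ro.from_matrix(G@R.T).as_rotvec()
    cr,sr=np.cos(RY),np.sin(RY)
    tw=np.r_[RO+[cr*tip_r[0]-sr*tip_r[1],sr*tip_r[0]+cr*tip_r[1]],tip_r[2]]
    d=tw-tl*z-s['eef_pos']
    print('total d',d.round(4),'w',w.round(4),'per row d',(d/n).round(4),'w',(w/n).round(4))
E
python3 -c "
from h import *
goal([.03,.0055,.10],36,4)"
```

```text
t 4.75 tcp [0.4804 0.1852 0.2171] tip [0.5295 0.1902 0.1633] tip_riser [0.0163 0.0093 0.1633] 
zax [ 0.672  0.069 -0.738] yax [-0.049  0.998  0.049] F [ 0.23  0.58 -0.07] q [ 28.6  -8.4 -58.7  -0.4 -15.1  21.3] open -0.00010030559349085154
total d [ 0.02    0.0003 -0.0581] w [-0.0533  0.1096 -0.0152] per row d [ 0.005   0.0001 -0.0145] w [-0.0133  0.0274 -0.0038]
```

Request:
{"name": "jog_arm", "arguments": {"motion": [{"dx": 0.005,"dy": 0,"dz": -0.0145,"wx": -0.0133,"wy": 0.0274,"wz": -0.004},{"dx": 0.005,"dy": 0,"dz": -0.0145,"wx": -0.0133,"wy": 0.0274,"wz": -0.004},{"dx": 0.005,"dy": 0,"dz": -0.0145,"wx": -0.0133,"wy": 0.0274,"wz": -0.004},{"dx": 0.005,"dy": 0,"dz": -0.0145,"wx": -0.0133,"wy": 0.0274,"wz": -0.004}]}}

```text
time_s: 5.25
eef_pos: [0.5015, 0.1847, 0.1578]
tcp_rot: [-180.0, 35.9, -178.3]
ft_force: [-1.0, 0.1, 0.4]
opening: 0.0001
```

```bash
python3 -c "
from h import *
goal([.105,.0055,.085],36,4)"
```

```text
t 5.25 tcp [0.5015 0.1847 0.1578] tip [0.5442 0.1859 0.0986] tip_riser [0.0309 0.0045 0.0986] 
zax [ 0.586  0.016 -0.811] yax [-0.029  1.    -0.001] F [-1.01  0.09  0.44] q [ 27.3   1.7 -54.9   0.3 -14.7  21.2] open 0.00014915276876766587
total d [ 0.0739  0.0031 -0.0137] w [ 0.0008 -0.0025  0.0024] per row d [ 0.0185  0.0008 -0.0034] w [ 0.0002 -0.0006  0.0006]
```

Request:
{"name": "jog_arm", "arguments": {"motion": [{"dx": 0.0185,"dy": 0.0008,"dz": -0.0034,"wx": 0,"wy": 0,"wz": 0},{"dx": 0.0185,"dy": 0.0008,"dz": -0.0034,"wx": 0,"wy": 0,"wz": 0},{"dx": 0.0185,"dy": 0.0008,"dz": -0.0034,"wx": 0,"wy": 0,"wz": 0},{"dx": 0.0185,"dy": 0.0008,"dz": -0.0034,"wx": 0,"wy": 0,"wz": 0},{"dx": 0,"dy": 0,"dz": -0.002,"wx": 0,"wy": 0,"wz": 0}]}}

```text
time_s: 5.88
eef_pos: [0.5789, 0.1882, 0.141]
tcp_rot: [-179.9, 35.8, -178.3]
ft_force: [0.6, 0.5, 0.4]
opening: -0.0001
```

```bash
python3 -c "
from h import *
snap('side','side2.png');snap('wrist','wrist2.png');st()
a=cv2.imread('pics/side2.png');b=cv2.imread('pics/wrist2.png');cv2.imwrite('pics/c2.png',np.hstack([cv2.resize(a[190:400,180:390],(400,400)),cv2.resize(b,(400,400))]))"
```

```text
t 5.97 tcp [0.5769 0.1877 0.1401] tip [0.6194 0.1889 0.0808] tip_riser [0.1061 0.0052 0.0808] 
zax [ 0.582  0.016 -0.813] yax [-0.029  1.    -0.002] F [ 0.16 -0.33 -0.48] q [ 23.3  10.5 -47.9  -2.1 -12.5  17.8] open -8.634646837566322e-05
```

View pics/c2.png

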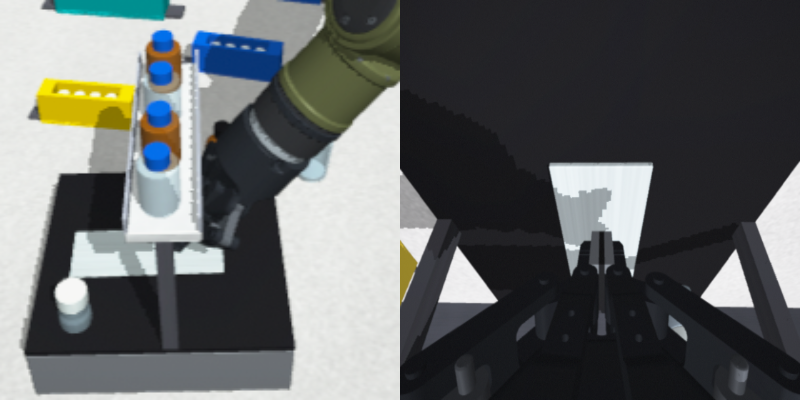

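The wrist view shows the shut fingertips at about (600,235) of the composite, centred over the plate. I'm lowering onto it now.

Request:
{"name": "jog_arm", "arguments": {"motion": [{"dx": 0,"dy": 0,"dz": -0.004,"wx": 0,"wy": 0,"wz": 0},{"dx": 0,"dy": 0,"dz": -0.003,"wx": 0,"wy": 0,"wz": 0}]}}

```text
time_s: 6.22
eef_pos: [0.5773, 0.188, 0.1357]
tcp_rot: [-179.9, 35.9, -178.3]
ft_force: [-26.2, -4.0, 41.6]
opening: 0.0005
```

Request:
{"name": "jog_arm", "arguments": {"motion": [{"dx": 0,"dy": 0,"dz": -0.001,"wx": 0,"wy": 0,"wz": 0}]}}

```text
time_s: 6.35
eef_pos: [0.5773, 0.1881, 0.1363]
tcp_rot: [-179.9, 36.1, -178.3]
ft_force: [-4.0, -1.2, 4.9]
opening: -0.0003
```

Request:
{"name": "jog_arm", "arguments": {"motion": [{"dx": 0,"dy": 0,"dz": -0.001,"wx": 0,"wy": 0,"wz": 0}]}}

```text
time_s: 6.48
eef_pos: [0.5771, 0.1881, 0.1362]
tcp_rot: [-179.9, 36.2, -178.3]
ft_force: [-3.0, -2.0, 5.0]
opening: 0.0002
```

Request:
{"name": "jog_arm", "arguments": {"motion": [{"dx": 0,"dy": 0,"dz": -0.001,"wx": 0,"wy": 0,"wz": 0}]}}

```text
time_s: 6.6
eef_pos: [0.577, 0.188, 0.1361]
tcp_rot: [-179.9, 36.3, -178.3]
ft_force: [-3.8, -0.9, 7.0]
opening: -0.0001
```

Request:
{"name": "jog_arm", "arguments": {"motion": [{"dx": -0.006,"dy": -0.0002,"dz": -0.0014,"wx": 0,"wy": 0,"wz": 0},{"dx": -0.006,"dy": -0.0002,"dz": -0.0014,"wx": 0,"wy": 0,"wz": 0}]}}

```text
time_s: 6.85
eef_pos: [0.5666, 0.1884, 0.1359]
tcp_rot: [-180.0, 36.7, -178.4]
ft_force: [3.7, 0.5, 3.6]
opening: -0.0001
```

```bash
python3 -c "
from h import *
st();snap('top','top3.png');
a=cv2.imread('pics/top3.png');cv2.imwrite('pics/top3z.png',cv2.resize(a[130:330,100:360],None,fx=3,fy=3,interpolation=2))"
```

```text
t 6.85 tcp [0.5666 0.1884 0.1359] tip [0.6102 0.1896 0.0774] tip_riser [0.0969 0.0062 0.0774] 
zax [ 0.597  0.017 -0.802] yax [-0.028  1.    -0.   ] F [3.68 0.47 3.64] q [ 24.1  10.  -50.1  -4.7 -13.2  18.3] open -0.00012818381397879724
```

View pics/top3z.png

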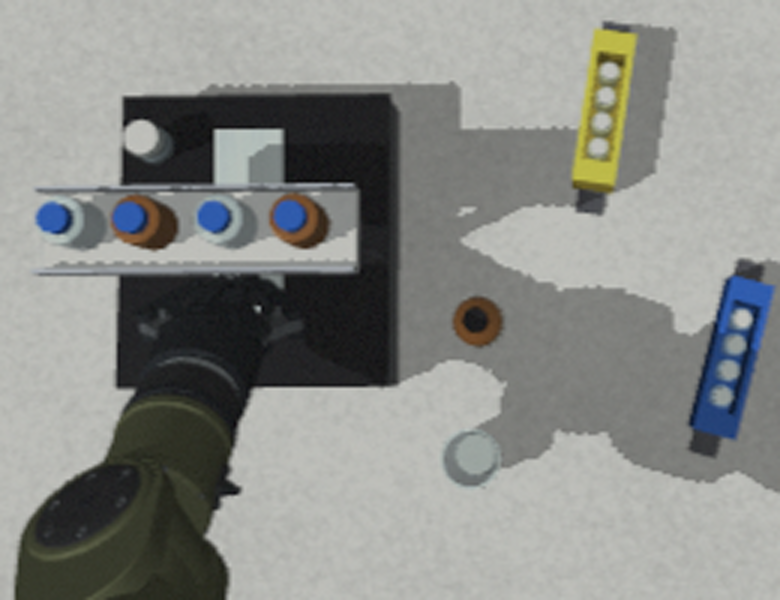

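Request:
{"name": "jog_arm", "arguments": {"motion": [{"dx": 0,"dy": 0,"dz": -0.002,"wx": 0,"wy": 0.008,"wz": 0},{"dx": -0.003,"dy": 0,"dz": -0.002,"wx": 0,"wy": 0.008,"wz": 0}]}}

```text
time_s: 7.15
eef_pos: [0.5656, 0.1888, 0.1361]
tcp_rot: [180.0, 36.3, -178.5]
ft_force: [5.1, -1.6, 7.3]
opening: 0.0002
```

Request:
{"name": "jog_arm", "arguments": {"motion": [{"dx": -0.004,"dy": 0,"dz": -0.002,"wx": 0,"wy": 0.008,"wz": 0}]}}

```text
time_s: 7.28
eef_pos: [0.5633, 0.1893, 0.1362]
tcp_rot: [179.9, 36.1, -178.6]
ft_force: [4.2, -0.7, 5.2]
opening: 0.0004
```

Request:
{"name": "jog_arm", "arguments": {"motion": [{"dx": -0.004,"dy": 0,"dz": -0.002,"wx": 0,"wy": 0.008,"wz": 0}]}}

```text
time_s: 7.4
eef_pos: [0.561, 0.1898, 0.1363]
tcp_rot: [179.8, 35.9, -178.7]
ft_force: [4.4, -0.5, 5.9]
opening: -0.0
```

```bash
python3 -c "
from h import *
st();c=snap('top','top4.png');a=c['color'];cv2.imwrite('pics/top4z.png',cv2.resize(a[130:200,100:260,::-1],None,fx=4,fy=4,interpolation=2))
print([ (i,a[i,180].tolist()) for i in range(168,180)])"
```

```text
t 7.4 tcp [0.561  0.1898 0.1363] tip [0.6038 0.1911 0.0772] tip_riser [0.0906 0.0079 0.0772] 
zax [ 0.586  0.017 -0.81 ] yax [-0.025  1.     0.003] F [ 4.38 -0.48  5.89] q [ 24.4   9.6 -50.   -3.4 -13.1  19. ] open -4.830077762451029e-05
[(168, [30, 30, 31]), (169, [34, 34, 34]), (170, [31, 31, 32]), (171, [31, 31, 33]), (172, [30, 29, 32]), (173, [31, 30, 33]), (174, [28, 29, 31]), (175, [135, 141, 138]), (176, [174, 185, 180]), (177, [179, 188, 184]), (178, [180, 190, 185]), (179, [180, 190, 186])]
```

Request:
{"name": "jog_arm", "arguments": {"motion": [{"dx": -0.006,"dy": -0.0008,"dz": -0.003,"wx": 0,"wy": 0.008,"wz": 0},{"dx": -0.006,"dy": -0.0008,"dz": -0.003,"wx": 0,"wy": 0.008,"wz": 0}]}}

```text
time_s: 7.7
eef_pos: [0.5544, 0.1901, 0.1363]
tcp_rot: [179.5, 35.8, -179.0]
ft_force: [5.8, 0.5, 8.8]
opening: 0.0004
```

Request:
{"name": "jog_arm", "arguments": {"motion": [{"dx": -0.006,"dy": -0.0008,"dz": -0.003,"wx": 0,"wy": 0.008,"wz": 0},{"dx": -0.006,"dy": -0.0008,"dz": -0.003,"wx": 0,"wy": 0.008,"wz": 0}]}}

```text
time_s: 7.95
eef_pos: [0.5478, 0.1903, 0.1364]
tcp_rot: [179.2, 35.7, -179.2]
ft_force: [6.0, 0.4, 7.8]
opening: 0.0
```

```bash
cat >> h.py <<'E'
def far(fn=None):
    c=bot.camera('top');a=c['color']
    if fn: cv2.imwrite('pics/'+fn,cv2.resize(a[130:330,100:360,::-1],None,fx=3,fy=3,interpolation=2))
    for col in (175,180,184,188):
        v=a[163:190,col,1].astype(int); i=np.argmax(v>90); 
        if i>0: print(col,163+i+ (90-v[i])/max(v[i]-v[i-1],1), back(c,(col,163+i),.073)[:2].round(4))
E
python3 -c "
from h import *
st();far()"
```

```text
t 7.95 tcp [0.5478 0.1903 0.1364] tip [0.5905 0.1918 0.0771] tip_riser [0.0773 0.009  0.0771] 
zax [ 0.584  0.021 -0.812] yax [-0.021  1.     0.011] F [6.02 0.4  7.77] q [ 25.    8.5 -51.3  -3.3 -13.1  20. ] open 4.136138768388041e-05
175 180.12121212121212 [0.702  0.2107]
180 180.08080808080808 [0.7021 0.1984]
184 180.07692307692307 [0.7022 0.1886]
188 180.45901639344262 [0.7022 0.1787]
```

Request:
{"name": "jog_arm", "arguments": {"motion": [{"dx": -0.009,"dy": -0.002,"dz": -0.003,"wx": -0.004,"wy": 0.009,"wz": 0.004},{"dx": -0.01,"dy": -0.002,"dz": -0.003,"wx": -0.004,"wy": 0.009,"wz": 0.004},{"dx": -0.01,"dy": -0.001,"dz": -0.003,"wx": -0.004,"wy": 0.009,"wz": 0.004}]}}

```text
time_s: 8.38
eef_pos: [0.5269, 0.1885, 0.1365]
tcp_rot: [179.6, 35.4, -178.5]
ft_force: [5.3, 0.8, 7.8]
opening: -0.0
```

Request:
{"name": "jog_arm", "arguments": {"motion": [{"dx": -0.01,"dy": -0.001,"dz": -0.003,"wx": -0.004,"wy": 0.009,"wz": 0.003},{"dx": -0.01,"dy": -0.001,"dz": -0.003,"wx": -0.004,"wy": 0.009,"wz": 0.003}]}}

```text
time_s: 8.62
eef_pos: [0.5123, 0.1886, 0.1367]
tcp_rot: [179.8, 35.3, -178.1]
ft_force: [5.8, -0.3, 7.9]
opening: -0.0001
```

```bash
python3 -c "
from h import *
st();far()"
```

```text
t 8.62 tcp [0.5123 0.1886 0.1367] tip [0.5544 0.1903 0.0771] tip_riser [0.0412 0.0086 0.0771] 
zax [ 0.577  0.023 -0.817] yax [-0.036  0.999  0.003] F [ 5.78 -0.26  7.91] q [ 26.7   5.3 -54.6  -2.7 -13.8  20.6] open -8.387314314631257e-05
```

Request:
{"name": "jog_arm", "arguments": {"motion": [{"dx": 0,"dy": 0,"dz": 0.012,"wx": 0,"wy": 0,"wz": 0},{"dx": 0.013,"dy": -0.0005,"dz": 0,"wx": 0,"wy": -0.003,"wz": -0.002},{"dx": 0.013,"dy": -0.0005,"dz": 0,"wx": 0,"wy": -0.003,"wz": 0},{"dx": 0.013,"dy": -0.0005,"dz": 0,"wx": 0,"wy": -0.003,"wz": 0},{"dx": 0,"dy": 0,"dz": 0,"wx": 0,"wy": 0,"wz": 0}]}}

```text
time_s: 9.3
eef_pos: [0.5503, 0.1861, 0.1461]
tcp_rot: [180.0, 35.4, -178.0]
ft_force: [0.1, 0.1, 0.7]
opening: -0.0
```

```bash
python3 -c "
from h import *
c=snap('wrist','w5.png');goal([.082,.0075,.081],36)
far('top5.png')"
```

```text
t 9.35 tcp [0.5496 0.1859 0.1458] tip [0.5918 0.1874 0.0862] tip_riser [0.0785 0.0046 0.0862] 
zax [ 0.578  0.021 -0.816] yax [-0.035  0.999  0.   ] F [ 0.14  0.7  -0.29] q [ 24.3   7.4 -50.5  -1.2 -12.6  18.5] open 0.0003075597549393495
total d [ 0.0028  0.0032 -0.0057] w [ 0.     -0.0114 -0.0043] per row d [ 0.0028  0.0032 -0.0057] w [ 0.     -0.0114 -0.0043]
```

View pics/w5.png

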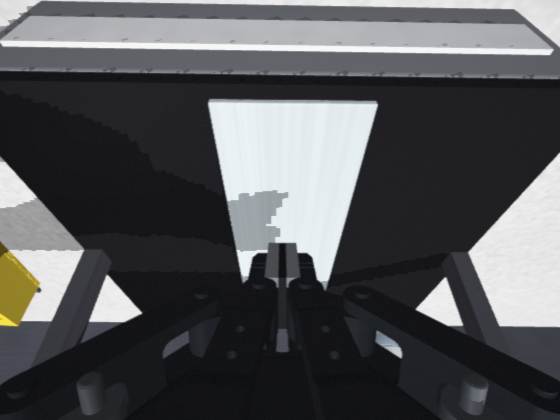

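View pics/top5.png

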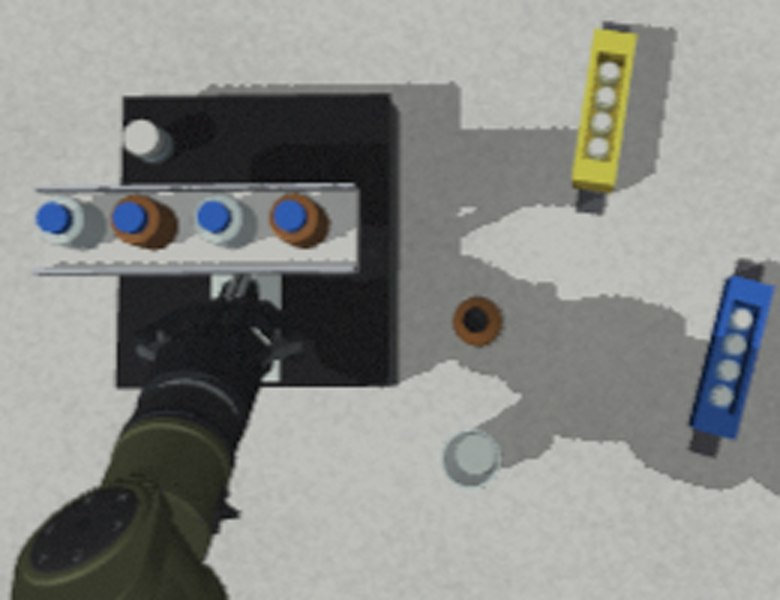

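Request:
{"name": "jog_arm", "arguments": {"motion": [{"dx": 0.003,"dy": 0.003,"dz": -0.006,"wx": 0,"wy": 0,"wz": 0},{"dx": 0,"dy": 0,"dz": -0.001,"wx": 0,"wy": 0,"wz": 0},{"dx": 0,"dy": 0,"dz": -0.002,"wx": 0,"wy": 0.004,"wz": 0},{"dx": 0,"dy": 0,"dz": -0.002,"wx": 0,"wy": 0.006,"wz": 0}]}}

```text
time_s: 9.9
eef_pos: [0.5526, 0.1892, 0.1364]
tcp_rot: [-180.0, 35.0, -178.0]
ft_force: [-18.4, -3.8, 30.1]
opening: 0.0006
```

Request:
{"name": "jog_arm", "arguments": {"motion": [{"dx": -0.002,"dy": 0,"dz": -0.003,"wx": 0,"wy": 0.008,"wz": 0},{"dx": -0.006,"dy": -0.0008,"dz": -0.003,"wx": -0.002,"wy": 0.008,"wz": 0.001}]}}

```text
time_s: 10.15
eef_pos: [0.5495, 0.1893, 0.137]
tcp_rot: [-180.0, 34.9, -178.1]
ft_force: [3.1, 0.0, 6.4]
opening: -0.0001
```

```bash
python3 -c "
from h import *
st()"
```

```text
t 10.15 tcp [0.5495 0.1893 0.137 ] tip [0.5913 0.1907 0.0771] tip_riser [0.078  0.0079 0.0771] 
zax [ 0.571  0.019 -0.82 ] yax [-0.033  0.999 -0.   ] F [3.08 0.02 6.37] q [ 24.7   8.6 -50.3  -1.7 -12.8  19. ] open -0.00013893601699759995
```

Request:
{"name": "jog_arm", "arguments": {"motion": [{"dx": -0.008,"dy": -0.001,"dz": -0.003,"wx": -0.003,"wy": 0.007,"wz": 0.002},{"dx": -0.009,"dy": -0.001,"dz": -0.003,"wx": -0.003,"wy": 0.008,"wz": 0.002},{"dx": -0.01,"dy": -0.001,"dz": -0.003,"wx": -0.003,"wy": 0.008,"wz": 0.002}]}}

```text
time_s: 10.52
eef_pos: [0.5311, 0.1893, 0.137]
tcp_rot: [-179.8, 34.8, -177.7]
ft_force: [4.6, -0.3, 6.6]
opening: 0.0001
```

Request:
{"name": "jog_arm", "arguments": {"motion": [{"dx": -0.01,"dy": -0.001,"dz": -0.003,"wx": -0.003,"wy": 0.008,"wz": 0.002},{"dx": -0.01,"dy": -0.001,"dz": -0.003,"wx": -0.003,"wy": 0.008,"wz": 0.002}]}}

```text
time_s: 10.78
eef_pos: [0.5167, 0.1894, 0.1371]
tcp_rot: [-179.6, 34.7, -177.5]
ft_force: [4.2, 0.7, 5.9]
opening: -0.0002
```

```bash
python3 -c "
from h import *
st();far('top6.png')"
```

```text
t 10.78 tcp [0.5167 0.1894 0.1371] tip [0.5582 0.1907 0.077 ] tip_riser [0.045  0.0089 0.077 ] 
zax [ 0.568  0.018 -0.823] yax [-0.039  0.999 -0.005] F [4.17 0.67 5.9 ] q [ 26.5   5.8 -53.5  -1.4 -13.8  20.2] open -0.00017482389319920796
```

View pics/top6.png

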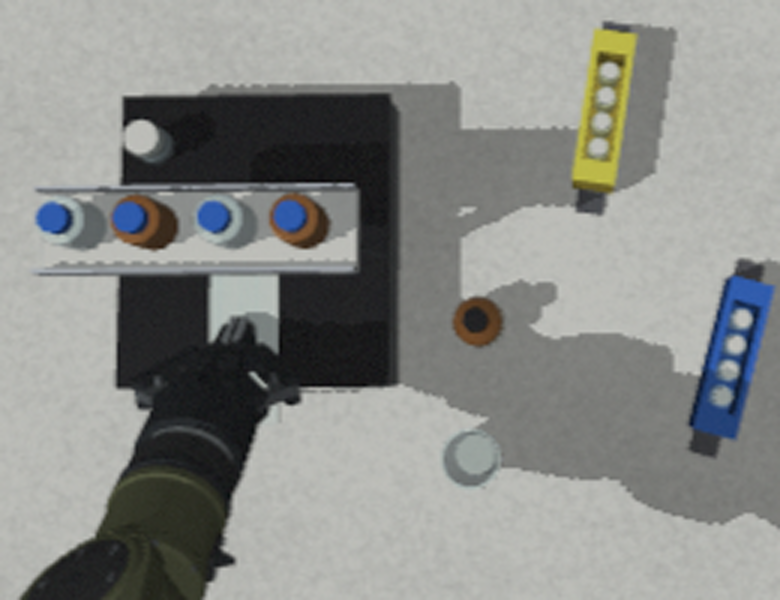

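Request:
{"name": "jog_arm", "arguments": {"motion": [{"dx": -0.01,"dy": -0.001,"dz": -0.003,"wx": 0,"wy": 0.008,"wz": 0},{"dx": -0.007,"dy": -0.001,"dz": -0.003,"wx": 0,"wy": 0.008,"wz": 0}]}}

```text
time_s: 11.08
eef_pos: [0.505, 0.1895, 0.1371]
tcp_rot: [-179.9, 34.6, -177.8]
ft_force: [5.0, -0.1, 6.2]
opening: 0.0
```

```bash
python3 -c "
from h import *
st();far('top7.png')"
```

```text
t 11.07 tcp [0.505  0.1895 0.1371] tip [0.5464 0.1911 0.077 ] tip_riser [0.0332 0.0096 0.077 ] 
zax [ 0.567  0.021 -0.823] yax [-0.038  0.999 -0.001] F [ 4.97 -0.06  6.2 ] q [ 27.2   4.7 -54.7  -1.4 -13.9  21. ] open 1.3089726752797127e-05
```

View pics/top7.png

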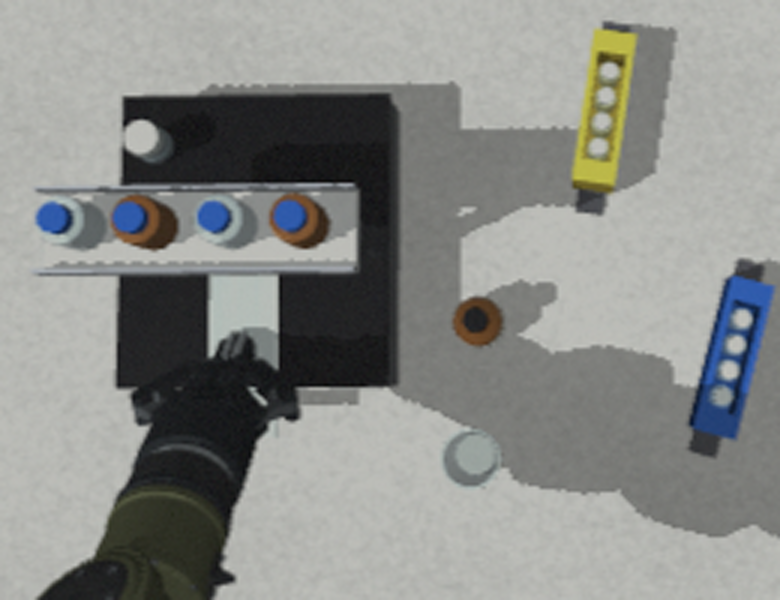

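Request:
{"name": "jog_arm", "arguments": {"motion": [{"dx": 0,"dy": 0,"dz": 0.01,"wx": 0,"wy": 0,"wz": 0},{"dx": 0,"dy": 0,"dz": 0.015,"wx": 0,"wy": 0.06,"wz": 0},{"dx": 0,"dy": 0,"dz": 0.02,"wx": 0,"wy": 0.08,"wz": 0},{"dx": 0,"dy": 0,"dz": 0.02,"wx": 0,"wy": 0.1,"wz": 0},{"dx": 0,"dy": 0,"dz": 0.02,"wx": 0,"wy": 0.1,"wz": 0}]}}

```text
time_s: 11.75
eef_pos: [0.4971, 0.1878, 0.2219]
tcp_rot: [179.4, 13.9, -177.9]
ft_force: [0.5, 0.7, -0.3]
opening: -0.0001
```

```bash
python3 -c "
from h import *
goal([-.09,.009,.20],0,4)"
```

```text
t 11.75 tcp [0.4971 0.1878 0.2219] tip [0.5146 0.1893 0.151 ] tip_riser [0.0014 0.0088 0.151 ] 
zax [ 0.239  0.019 -0.971] yax [-0.039  0.999  0.01 ] F [ 0.52  0.67 -0.28] q [ 22.8   4.7 -31.9  40.2  -4.3  20.1] open -0.00011136556670342892
total d [-0.0738 -0.0012  0.0511] w [-0.0188  0.2418 -0.0067] per row d [-0.0185 -0.0003  0.0128] w [-0.0047  0.0605 -0.0017]
```

Request:
{"name": "jog_arm", "arguments": {"motion": [{"dx": -0.0185,"dy": 0,"dz": 0.013,"wx": -0.005,"wy": 0.06,"wz": 0},{"dx": -0.0185,"dy": 0,"dz": 0.013,"wx": -0.005,"wy": 0.06,"wz": 0},{"dx": -0.0185,"dy": 0,"dz": 0.013,"wx": -0.005,"wy": 0.06,"wz": 0},{"dx": -0.0185,"dy": 0,"dz": 0.013,"wx": -0.005,"wy": 0.06,"wz": 0},{"dx": 0,"dy": 0,"dz": 0,"wx": 0,"wy": 0,"wz": 0}], "hand": 100}}

```text
time_s: 12.38
eef_pos: [0.4199, 0.1872, 0.2785]
tcp_rot: [-180.0, -0.5, -177.9]
ft_force: [0.7, -0.1, -0.1]
opening: 0.0852
```

```bash
python3 -c "
from h import *
st();far('top8.png');snap('wrist','w8.png')"
```

```text
t 12.38 tcp [0.4199 0.1872 0.2785] tip [0.4192 0.1871 0.2055] tip_riser [-0.094   0.0096  0.2055] 
zax [-0.009 -0.001 -1.   ] yax [-0.037  0.999 -0.001] F [ 0.71 -0.09 -0.15] q [ 23.9   4.  -23.2  63.3   0.2  21.8] open 0.085249610190806
```

View pics/top8.png

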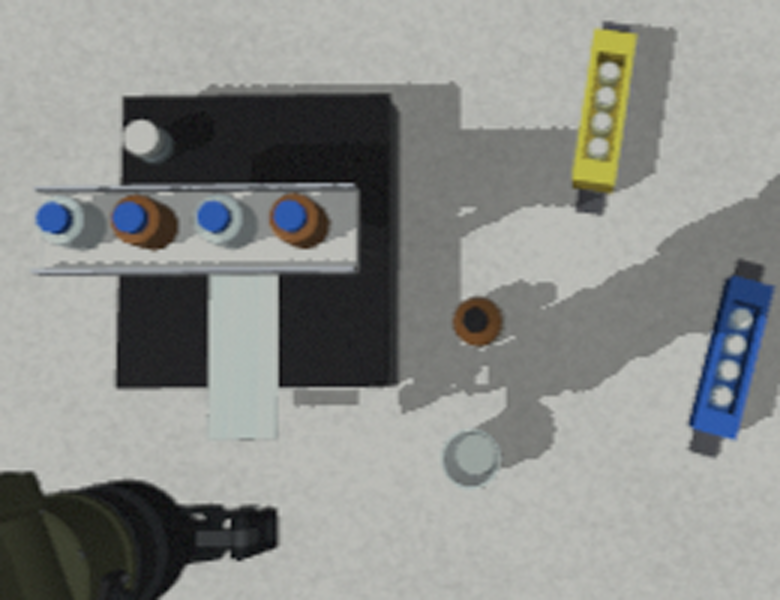

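View pics/w8.png

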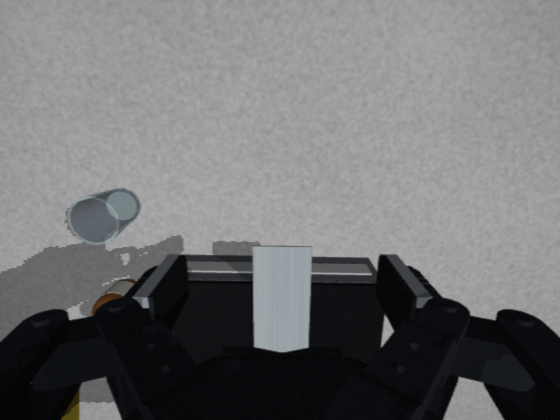

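The plate's near end is now at about (209–277, 438) in the zoomed picture, roughly 43 mm past the front edge at row 386. I'll measure it before grasping.

```bash
python3 - <<'E'
from h import *
c=bot.camera('top');a=c['color'].astype(int)
g=a[:,:,1]
L=[];Rr=[]
for r in range(224,257,2):
    row=g[r]; k=np.where(row[165:200]>100)[0]+165
    if len(k)==0: continue
    # subpixel
    def sub(i,j): # i dark, j bright
        return i+(j-i)*(100-row[i])/(row[j]-row[i])
    L.append(back(c,(sub(k[0]-1,k[0]),r),.073)[:2]);Rr.append(back(c,(sub(k[-1]+1,k[-1]),r),.073)[:2])
L=np.array(L);Rr=np.array(Rr)
m=(L+Rr)/2; p=np.polyfit(m[:,0],m[:,1],1); print('slope',p,'width',np.abs(L-Rr)[:,1].mean())
for r in (274,275,276,277): print(r,g[r,172:192:4])
e=back(c,(181,275.7),.073)[:2];print('near end',e,'riser',rz(np.r_[e,.07]))
y=np.polyval(p,e[0]); print('near mid y',y)
print('grasp pt', e[0]+.017, np.polyval(p,e[0]+.017),'yaw',np.arctan(p[0]))
E
```

```text
slope [0.03109268 0.17443654] width 0.05748914990711336
274 [187 186 187 187 186]
275 [186 186 187 185 187]
276 [181 179 147 154 175]
277 [182 181 175 179 182]
near end [0.47196181 0.18774295] riser [-0.04129064  0.0086269   0.07      ]
near mid y 0.18911109630387765
grasp pt 0.4889618111328706 0.18963967185213285 yaw 0.031082665452365554
```

Request:
{"name": "jog_arm", "arguments": {"motion": [{"dx": 0.023,"dy": 0.0008,"dz": -0.026,"wx": 0,"wy": -0.003,"wz": 0},{"dx": 0.023,"dy": 0.0008,"dz": -0.026,"wx": 0,"wy": -0.003,"wz": 0},{"dx": 0.021,"dy": 0.0008,"dz": -0.026,"wx": 0,"wy": -0.003,"wz": 0},{"dx": 0,"dy": 0,"dz": -0.024,"wx": 0,"wy": 0,"wz": 0},{"dx": 0,"dy": 0,"dz": -0.015,"wx": 0,"wy": 0,"wz": 0}]}}

```text
time_s: 13.15
eef_pos: [0.4898, 0.1888, 0.1551]
tcp_rot: [-179.9, 0.3, -177.9]
ft_force: [0.3, -0.1, -0.6]
opening: 0.0856
```

```bash
python3 -c "
from h import *
st();snap('wrist','w9.png')"
```

```text
t 13.15 tcp [0.4898 0.1888 0.1551] tip [0.4902 0.1888 0.0821] tip_riser [-0.023   0.0091  0.0821] 
zax [ 0.005 -0.001 -1.   ] yax [-0.036  0.999 -0.001] F [ 0.32 -0.08 -0.59] q [ 21.2  16.1 -25.9  47.8  -0.2  19.1] open 0.08555776486436212
```

View pics/w9.png

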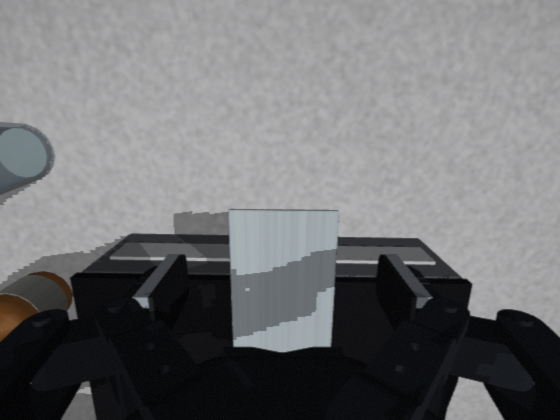

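The plate is centred between the open fingers (columns 230–337, fingers at about 160 and 405), so I'm descending and closing.

Request:
{"name": "jog_arm", "arguments": {"motion": [{"dx": 0,"dy": 0.0003,"dz": -0.012,"wx": 0,"wy": 0,"wz": 0},{"dx": 0,"dy": 0.0003,"dz": -0.012,"wx": 0,"wy": 0,"wz": 0},{"dx": 0,"dy": 0,"dz": -0.009,"wx": 0,"wy": -0.004,"wz": 0},{"dx": 0,"dy": 0,"dz": -0.002,"wx": 0,"wy": 0,"wz": 0},{"dx": 0,"dy": 0,"dz": 0,"wx": 0,"wy": 0,"wz": 0}]}}

```text
time_s: 13.82
eef_pos: [0.489, 0.189, 0.1164]
tcp_rot: [-179.9, 0.5, -177.9]
ft_force: [0.2, -0.5, 0.6]
opening: 0.0853
```

```bash
python3 -c "
from h import *
st()"
```

```text
t 13.82 tcp [0.489  0.189  0.1164] tip [0.4896 0.1889 0.0434] tip_riser [-0.0237  0.0093  0.0434] 
zax [ 0.008 -0.002 -1.   ] yax [-0.036  0.999 -0.002] F [ 0.23 -0.53  0.56] q [ 21.3  18.5 -28.5  42.6  -0.3  19.2] open 0.08525311103693646
```

Request:
{"name": "jog_arm", "arguments": {"motion": [{"dx": 0,"dy": 0.0005,"dz": 0.004,"wx": 0,"wy": 0.008,"wz": 0},{"dx": 0,"dy": 0,"dz": 0,"wx": 0,"wy": 0,"wz": 0}]}}

```text
time_s: 14.08
eef_pos: [0.4896, 0.1898, 0.1215]
tcp_rot: [-179.9, 0.1, -177.9]
ft_force: [-0.1, -1.1, 0.6]
opening: 0.0856
```

Request:
{"name": "jog_arm", "arguments": {"motion": [{"dx": 0,"dy": 0,"dz": 0,"wx": 0,"wy": 0,"wz": 0},{"dx": 0,"dy": 0,"dz": 0,"wx": 0,"wy": 0,"wz": 0},{"dx": 0,"dy": 0,"dz": 0,"wx": 0,"wy": 0,"wz": 0},{"dx": 0,"dy": 0,"dz": 0,"wx": 0,"wy": 0,"wz": 0},{"dx": 0,"dy": 0,"dz": 0,"wx": 0,"wy": 0,"wz": 0}], "hand": 0}}

```text
time_s: 14.7
eef_pos: [0.49, 0.1899, 0.1225]
tcp_rot: [-180.0, 0.1, -177.9]
ft_force: [-0.0, -0.5, 2.8]
opening: 0.0537
```

```bash
python3 -c "
from h import *
st();snap('wrist','w10.png')
snap('side','s10.png')"
```

```text
t 14.7 tcp [0.49   0.1899 0.1225] tip [0.4902 0.1899 0.0495] tip_riser [-0.023   0.0102  0.0495] 
zax [ 0.003 -0.001 -1.   ] yax [-0.036  0.999 -0.001] F [-0.03 -0.48  2.81] q [ 21.2  18.4 -27.7  43.8  -0.1  19.2] open 0.0537174133366504
```

View pics/w10.png

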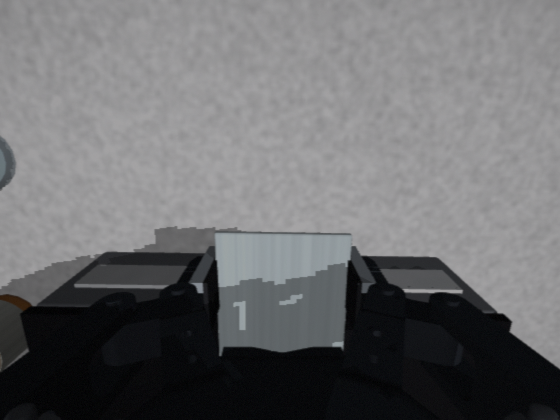

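View pics/s10.png

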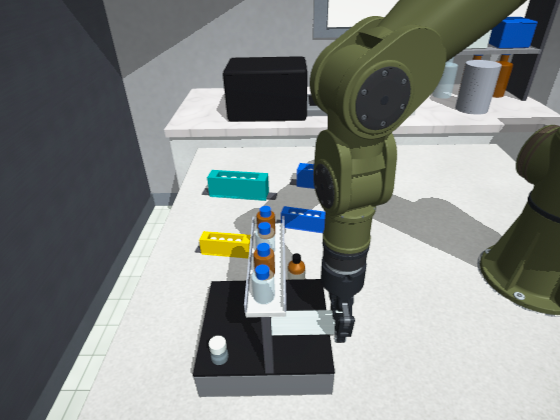

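The grip holds at 53.7 mm opening with the plate between both pads. Next is a slow lift and then a level check.

Request:
{"name": "jog_arm", "arguments": {"motion": [{"dx": 0,"dy": 0,"dz": 0.004,"wx": 0,"wy": 0,"wz": 0},{"dx": 0,"dy": 0,"dz": 0.006,"wx": 0,"wy": 0,"wz": 0},{"dx": 0,"dy": 0,"dz": 0.008,"wx": 0,"wy": 0,"wz": 0},{"dx": 0,"dy": 0,"dz": 0.008,"wx": 0,"wy": 0,"wz": 0},{"dx": 0,"dy": 0,"dz": 0,"wx": 0,"wy": 0,"wz": 0}]}}

```text
time_s: 15.42
eef_pos: [0.4899, 0.19, 0.1501]
tcp_rot: [-180.0, 0.1, -177.9]
ft_force: [-0.1, 0.1, -0.2]
opening: 0.0537
```

```bash
python3 -c "
from h import *
st();snap('wrist','w11.png')
a=snap('side','s11.png')['color'];cv2.imwrite('pics/s11z.png',cv2.resize(a[200:400,180:380,::-1],(600,600)))"
```

```text
t 15.43 tcp [0.4899 0.19   0.1501] tip [0.4901 0.1899 0.0771] tip_riser [-0.0231  0.0103  0.0771] 
zax [ 0.002 -0.001 -1.   ] yax [-0.036  0.999 -0.001] F [-0.13  0.09 -0.19] q [ 21.2  16.6 -26.   47.4  -0.1  19.2] open 0.05374025345503117
```

View pics/s11z.png

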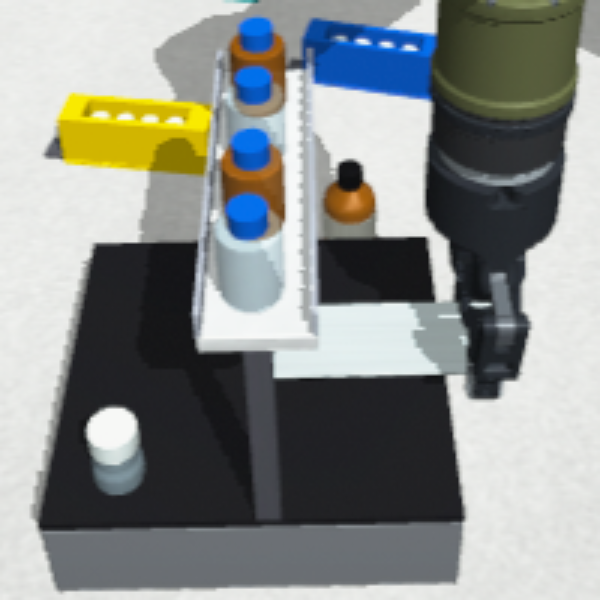

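Request:
{"name": "jog_arm", "arguments": {"motion": [{"dx": -0.01,"dy": 0,"dz": 0,"wx": 0,"wy": 0,"wz": 0},{"dx": -0.018,"dy": 0,"dz": 0,"wx": 0,"wy": 0,"wz": 0},{"dx": -0.018,"dy": 0,"dz": 0.004,"wx": 0,"wy": 0,"wz": 0},{"dx": -0.018,"dy": 0,"dz": 0.008,"wx": 0,"wy": 0,"wz": 0},{"dx": -0.012,"dy": 0,"dz": 0.015,"wx": 0,"wy": 0,"wz": 0}]}}

```text
time_s: 16.15
eef_pos: [0.4071, 0.1887, 0.175]
tcp_rot: [-179.8, -0.2, -178.0]
ft_force: [0.7, 0.3, -0.3]
opening: 0.0537
```

Request:
{"name": "jog_arm", "arguments": {"motion": [{"dx": 0,"dy": 0,"dz": 0.025,"wx": 0,"wy": 0,"wz": 0},{"dx": 0,"dy": 0,"dz": 0.025,"wx": 0,"wy": 0,"wz": 0},{"dx": 0,"dy": 0,"dz": 0.015,"wx": 0,"wy": 0,"wz": 0},{"dx": 0,"dy": 0,"dz": 0,"wx": 0,"wy": 0,"wz": 0}]}}

```text
time_s: 16.65
eef_pos: [0.4023, 0.1883, 0.2428]
tcp_rot: [-179.8, -0.3, -177.8]
ft_force: [-0.1, -0.3, -0.1]
opening: 0.0542
```

```bash
python3 -c "
from h import *
st()
a=snap('side','s12.png')['color'];a2=snap('top','t12.png')['color']
cv2.imwrite('pics/c12.png',np.hstack([cv2.resize(a[170:370,200:400,::-1],(400,400)),cv2.resize(a2[150:350,120:320,::-1],(400,400))]))"
```

```text
t 16.65 tcp [0.4023 0.1883 0.2428] tip [0.4019 0.1881 0.1698] tip_riser [-0.1113  0.0112  0.1698] 
zax [-0.004 -0.003 -1.   ] yax [-0.038  0.999 -0.003] F [-0.1  -0.3  -0.06] q [ 25.1   3.6 -28.5  58.2  -0.   23. ] open 0.05417306918507162
```

View pics/c12.png

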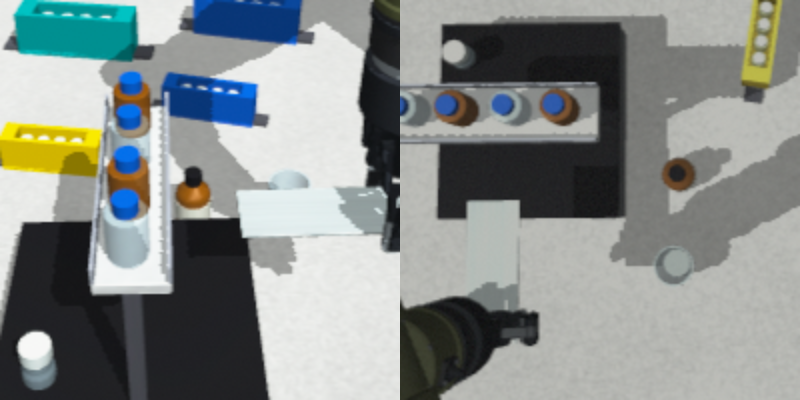

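```bash
python3 - <<'E'
from h import *
c=bot.camera('top')
s,R,_=st(); t=s['eef_pos']; yaw=.033
for dz in (-.0495,-.0595,-.0395):
    X=[t+[.132*np.cos(yaw)-k*np.sin(yaw),.132*np.sin(yaw)+k*np.cos(yaw),dz] for k in (.028,-.028)]
    print(dz,proj(c,X).round(1).tolist())
c=bot.camera('side');
for dz in (-.0495,-.0595,-.0395):
    X=[t+[.132*np.cos(yaw)-k*np.sin(yaw),.132*np.sin(yaw)+k*np.cos(yaw),dz] for k in (.028,-.028)]
    print(dz,proj(c,X).round(1).tolist())
E
```

```text
t 16.8 tcp [0.4017 0.1879 0.2411] tip [0.4011 0.1876 0.1681] tip_riser [-0.1121  0.0107  0.1681] 
zax [-0.007 -0.004 -1.   ] yax [-0.038  0.999 -0.004] F [ 0.18 -0.68  0.15] q [ 25.1   3.7 -28.6  58.1  -0.   22.9] open 0.053833061436135594
-0.0495 [[152.7, 249.6], [178.9, 249.0]]
-0.0595 [[154.2, 249.6], [180.1, 249.0]]
-0.0395 [[151.2, 249.5], [177.6, 248.9]]
-0.0495 [[318.9, 288.6], [315.7, 265.5]]
-0.0595 [[318.7, 292.8], [315.5, 269.6]]
-0.0395 [[319.1, 284.2], [315.9, 261.2]]
```

Request:
{"name": "jog_arm", "arguments": {"motion": [{"dx": 0.002,"dy": -0.025,"dz": 0,"wx": 0.001,"wy": 0,"wz": -0.02},{"dx": 0.003,"dy": -0.04,"dz": 0,"wx": 0.001,"wy": 0,"wz": -0.03},{"dx": 0.003,"dy": -0.042,"dz": 0,"wx": 0.001,"wy": 0,"wz": -0.03},{"dx": 0.003,"dy": -0.042,"dz": 0,"wx": 0.001,"wy": 0,"wz": -0.03},{"dx": 0.003,"dy": -0.042,"dz": 0,"wx": 0,"wy": 0,"wz": -0.03}]}}

```text
time_s: 17.48
eef_pos: [0.4135, -0.0064, 0.2367]
tcp_rot: [-179.9, -0.8, 174.2]
ft_force: [0.4, 0.5, -1.1]
opening: 0.0539
```

Request:
{"name": "jog_arm", "arguments": {"motion": [{"dx": 0.003,"dy": -0.042,"dz": 0,"wx": 0,"wy": 0,"wz": -0.03},{"dx": 0.003,"dy": -0.042,"dz": 0,"wx": 0,"wy": 0,"wz": -0.03},{"dx": 0.003,"dy": -0.04,"dz": 0,"wx": 0,"wy": 0,"wz": -0.03},{"dx": 0.003,"dy": -0.03,"dz": 0,"wx": 0,"wy": 0,"wz": -0.02},{"dx": 0,"dy": 0,"dz": 0,"wx": 0,"wy": 0,"wz": 0}]}}

```text
time_s: 18.1
eef_pos: [0.423, -0.1675, 0.2324]
tcp_rot: [-180.0, -1.1, 167.4]
ft_force: [0.1, 0.7, -0.7]
opening: 0.0542
```

```bash
cat >> h.py <<'E'
def tgoal(z,C=(.5407,-.2053),yaw=-.243,back=0,n=1):
    s,R,tip=st(); ty=yaw+.005
    u=np.array([np.cos(yaw),np.sin(yaw)])
    G=np.c_[np.cross([-np.sin(ty),np.cos(ty),0],[0,0,-1]),[-np.sin(ty),np.cos(ty),0],[0,0,-1]]
    w=Ro.from_matrix(G@R.T).as_rotvec()
    d=np.r_[np.array(C)-(.057+back)*u,z]-s['eef_pos']
    print('d',d.round(4),'w',w.round(4),'per',(d/n).round(4),(w/n).round(4))
E
python3 -c "
from h import *
tgoal(.17,n=5);snap('top','t13.png');snap('wrist','w13.png')"
```

```text
t 18.1 tcp [ 0.423  -0.1675  0.2324] tip [ 0.4216 -0.1672  0.1595] tip_riser [-0.1027 -0.3446  0.1595] 
zax [-0.02   0.004 -1.   ] yax [ 0.217  0.976 -0.001] F [ 0.15  0.71 -0.66] q [-21.5   5.8 -27.5  57.8  -0.2  -8.9] open 0.05420317103558388
d [ 0.0624 -0.0241 -0.0624] w [-0.0039 -0.0195 -0.0188] per [ 0.0125 -0.0048 -0.0125] [-0.0008 -0.0039 -0.0038]
```

View pics/t13.png

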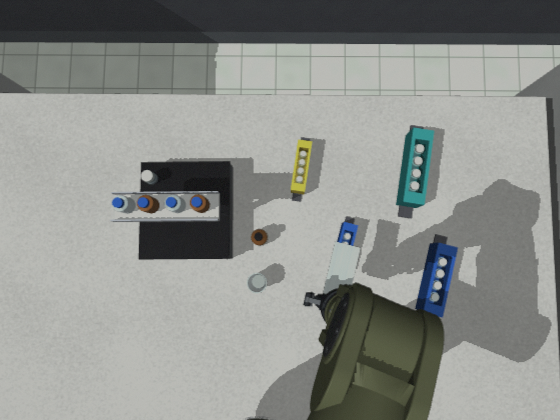

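Request:
{"name": "jog_arm", "arguments": {"motion": [{"dx": 0.0125,"dy": -0.0048,"dz": -0.01,"wx": -0.001,"wy": -0.004,"wz": -0.004},{"dx": 0.0125,"dy": -0.0048,"dz": -0.01,"wx": -0.001,"wy": -0.004,"wz": -0.004},{"dx": 0.0125,"dy": -0.0048,"dz": -0.01,"wx": -0.001,"wy": -0.004,"wz": -0.004},{"dx": 0.0125,"dy": -0.0048,"dz": -0.01,"wx": -0.001,"wy": -0.004,"wz": -0.004},{"dx": 0.0125,"dy": -0.0048,"dz": -0.01,"wx": -0.001,"wy": -0.004,"wz": -0.004}]}}

```text
time_s: 18.82
eef_pos: [0.4895, -0.1883, 0.1785]
tcp_rot: [180.0, 0.1, 166.6]
ft_force: [0.2, 0.0, -0.9]
opening: 0.0541
```

```bash
python3 -c "
from h import *
tgoal(.112,n=5);a=snap('side','s14.png')['color'];b=snap('top','t14.png')['color']
cv2.imwrite('pics/c14.png',np.hstack([cv2.resize(a[170:270,250:350,::-1],(400,400)),cv2.resize(b[200:320,290:410,::-1],(400,400))]))"
```

```text
t 18.82 tcp [ 0.4895 -0.1883  0.1785] tip [ 0.4896 -0.1883  0.1055] tip_riser [-0.0354 -0.3678  0.1055] 
zax [ 0.001  0.    -1.   ] yax [0.231 0.973 0.   ] F [ 0.19  0.04 -0.95] q [-21.1  14.8 -24.1  51.    0.   -7.7] open 0.05414179968273507
d [-0.0041 -0.0032 -0.0665] w [-0.0001  0.0013 -0.0048] per [-0.0008 -0.0006 -0.0133] [-0.      0.0003 -0.001 ]
```

View pics/c14.png

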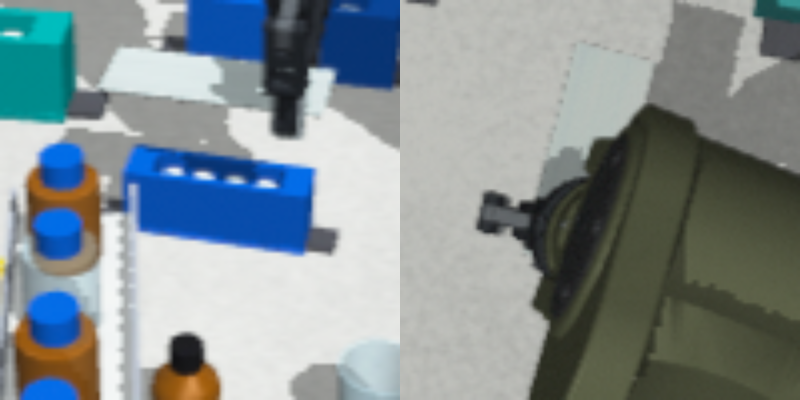

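Request:
{"name": "jog_arm", "arguments": {"motion": [{"dx": -0.001,"dy": -0.001,"dz": -0.012,"wx": 0,"wy": 0,"wz": -0.001},{"dx": -0.001,"dy": -0.001,"dz": -0.013,"wx": 0,"wy": 0,"wz": -0.001},{"dx": -0.001,"dy": -0.001,"dz": -0.012,"wx": 0,"wy": 0,"wz": -0.001},{"dx": -0.001,"dy": 0,"dz": -0.01,"wx": 0,"wy": 0,"wz": -0.001},{"dx": 0,"dy": 0,"dz": -0.005,"wx": 0,"wy": 0,"wz": 0}]}}

```text
time_s: 19.55
eef_pos: [0.4838, -0.1915, 0.1226]
tcp_rot: [180.0, -0.0, 166.4]
ft_force: [0.4, 0.6, -0.6]
opening: 0.0538
```

```bash
python3 -c "
from h import *
tgoal(.1025,n=1);a=snap('side','s15.png')['color'];b=snap('top','t15.png')['color']
cv2.imwrite('pics/c15.png',np.hstack([cv2.resize(a[170:270,250:350,::-1],(400,400)),cv2.resize(b[200:320,290:410,::-1],(400,400))]))"
```

```text
t 19.55 tcp [ 0.4838 -0.1915  0.1226] tip [ 0.4837 -0.1914  0.0496] tip_riser [-0.0413 -0.3707  0.0496] 
zax [-0.001  0.001 -1.   ] yax [0.236 0.972 0.001] F [ 0.42  0.57 -0.57] q [-21.6  18.  -28.3  43.8   0.   -8. ] open 0.05383096502804798
d [ 0.0016 -0.0001 -0.0201] w [-0.0007 -0.0007  0.0001] per [ 0.0016 -0.0001 -0.0201] [-0.0007 -0.0007  0.0001]
```

View pics/c15.png

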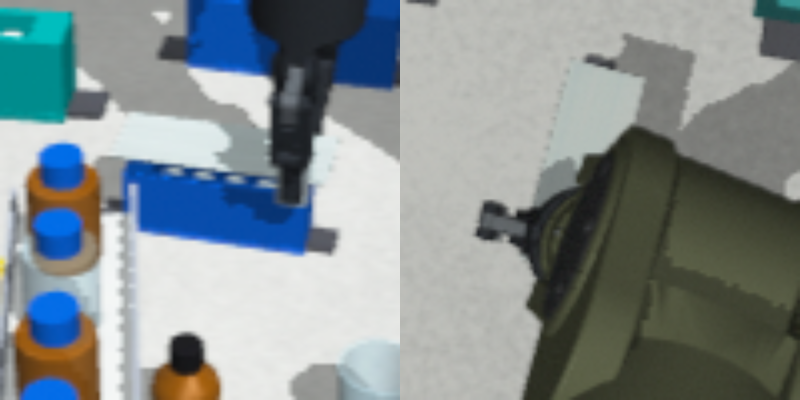

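Request:
{"name": "jog_arm", "arguments": {"motion": [{"dx": 0.001,"dy": 0,"dz": -0.006,"wx": 0,"wy": 0,"wz": 0},{"dx": 0,"dy": 0,"dz": -0.005,"wx": 0,"wy": 0,"wz": 0},{"dx": 0,"dy": 0,"dz": -0.003,"wx": 0,"wy": 0,"wz": 0},{"dx": 0,"dy": 0,"dz": -0.001,"wx": 0,"wy": 0,"wz": 0}]}}

```text
time_s: 20.15
eef_pos: [0.4859, -0.1916, 0.1077]
tcp_rot: [180.0, 0.1, 166.4]
ft_force: [0.6, 0.4, -0.5]
opening: 0.0535
```

```bash
python3 -c "
from h import *
tgoal(.1025,n=1)"
```

```text
t 20.15 tcp [ 0.4859 -0.1916  0.1077] tip [ 0.4859 -0.1916  0.0347] tip_riser [-0.0391 -0.371   0.0347] 
zax [ 0.001  0.    -1.   ] yax [0.235 0.972 0.   ] F [ 0.64  0.39 -0.47] q [-21.5  19.1 -28.9  41.9   0.   -7.9] open 0.0535474750018381
d [-0.0005  0.0001 -0.0052] w [-0.0001  0.0011 -0.0003] per [-0.0005  0.0001 -0.0052] [-0.0001  0.0011 -0.0003]
```

Request:
{"name": "jog_arm", "arguments": {"motion": [{"dx": 0,"dy": 0,"dz": -0.002,"wx": 0,"wy": 0,"wz": 0},{"dx": 0,"dy": 0,"dz": -0.0015,"wx": 0,"wy": 0,"wz": 0}]}}

```text
time_s: 20.4
eef_pos: [0.486, -0.1917, 0.1042]
tcp_rot: [180.0, 0.1, 166.4]
ft_force: [-0.6, -0.6, -1.0]
opening: 0.0538
```

Request:
{"name": "jog_arm", "arguments": {"motion": [{"dx": 0,"dy": 0,"dz": -0.001,"wx": 0,"wy": 0,"wz": 0}]}}

```text
time_s: 20.52
eef_pos: [0.486, -0.1917, 0.1031]
tcp_rot: [180.0, 0.1, 166.4]
ft_force: [-0.0, -0.4, -0.3]
opening: 0.0536
```

Request:
{"name": "jog_arm", "arguments": {"motion": [{"dx": 0,"dy": 0,"dz": -0.001,"wx": 0,"wy": 0,"wz": 0}]}}

```text
time_s: 20.65
eef_pos: [0.486, -0.1918, 0.1025]
tcp_rot: [180.0, 0.1, 166.4]
ft_force: [-3.8, 2.6, 12.6]
opening: 0.0537
```

Request:
{"name": "jog_arm", "arguments": {"motion": [{"dx": 0,"dy": 0,"dz": -0.0005,"wx": 0,"wy": 0,"wz": 0}]}}

```text
time_s: 20.78
eef_pos: [0.486, -0.1917, 0.1026]
tcp_rot: [180.0, 0.1, 166.4]
ft_force: [-2.8, 2.1, 5.4]
opening: 0.0538
```

Contact came at TCP z = 0.1025 m, exactly as predicted for the rim. I'm letting go.

Request:
{"name": "jog_arm", "arguments": {"motion": [{"dx": 0,"dy": 0,"dz": 0,"wx": 0,"wy": 0,"wz": 0},{"dx": 0,"dy": 0,"dz": 0,"wx": 0,"wy": 0,"wz": 0},{"dx": 0,"dy": 0,"dz": 0,"wx": 0,"wy": 0,"wz": 0},{"dx": 0,"dy": 0,"dz": 0,"wx": 0,"wy": 0,"wz": 0}], "hand": 100}}

```text
time_s: 21.28
eef_pos: [0.4864, -0.1919, 0.1027]
tcp_rot: [180.0, 0.1, 166.4]
ft_force: [0.6, -0.4, 0.1]
opening: 0.0854
```

```bash
python3 -c "
from h import *
st();snap('wrist','w16.png')
a=snap('side','s16.png')['color'];b=cv2.imread('pics/w16.png')
cv2.imwrite('pics/c16.png',np.hstack([cv2.resize(a[170:270,250:350,::-1],(400,400)),cv2.resize(b,(400,400))]))"
```

```text
t 21.27 tcp [ 0.4864 -0.1919  0.1027] tip [ 0.4866 -0.1919  0.0297] tip_riser [-0.0385 -0.3713  0.0297] 
zax [ 0.002 -0.001 -1.   ] yax [0.236 0.972 0.   ] F [ 0.64 -0.38  0.12] q [-21.5  19.5 -29.2  41.1   0.   -7.9] open 0.0854405434602079
```

View pics/c16.png

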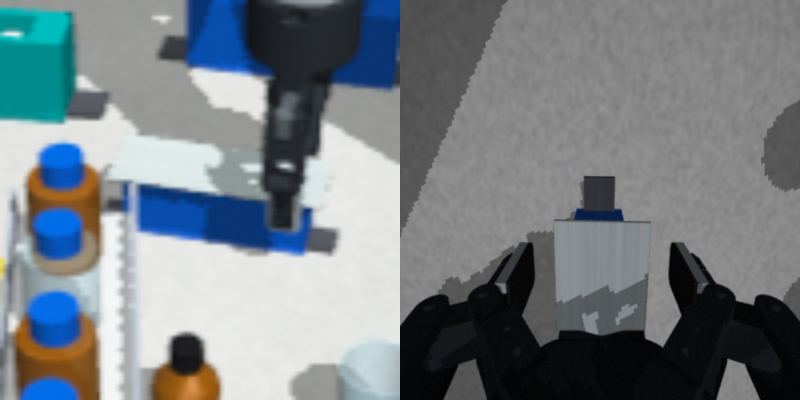

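The plate lies on the rim, centred over the trough, and both fingers are clear of it. I'm raising the arm straight up and moving it out of the cameras' view.

Request:
{"name": "jog_arm", "arguments": {"motion": [{"dx": 0,"dy": 0,"dz": 0.01,"wx": 0,"wy": 0,"wz": 0},{"dx": 0,"dy": 0,"dz": 0.02,"wx": 0,"wy": 0,"wz": 0},{"dx": 0,"dy": 0,"dz": 0.03,"wx": 0,"wy": 0,"wz": 0},{"dx": 0,"dy": 0,"dz": 0.04,"wx": 0,"wy": 0,"wz": 0},{"dx": 0,"dy": 0,"dz": 0.04,"wx": 0,"wy": 0,"wz": 0}]}}

```text
time_s: 22.0
eef_pos: [0.4838, -0.1909, 0.2459]
tcp_rot: [179.9, -0.2, 166.4]
ft_force: [0.1, -0.2, -0.3]
opening: 0.0852
```

Request:
{"name": "jog_arm", "arguments": {"motion": [{"dx": -0.015,"dy": -0.03,"dz": 0.01,"wx": 0,"wy": 0,"wz": 0},{"dx": -0.015,"dy": -0.04,"dz": 0,"wx": 0,"wy": 0,"wz": 0},{"dx": -0.015,"dy": -0.04,"dz": 0,"wx": 0,"wy": 0,"wz": 0},{"dx": -0.015,"dy": -0.03,"dz": 0,"wx": 0,"wy": 0,"wz": 0},{"dx": 0,"dy": 0,"dz": 0,"wx": 0,"wy": 0,"wz": 0}]}}

```text
time_s: 22.62
eef_pos: [0.4246, -0.3355, 0.2652]
tcp_rot: [-179.9, 0.5, 166.5]
ft_force: [0.5, -0.2, 0.2]
opening: 0.0855
```

```bash
python3 -c "
from h import *
st();c=snap('top','t17.png');b=c['color']
a=snap('side','s17.png')['color']
cv2.imwrite('pics/c17.png',np.hstack([cv2.resize(a[160:300,200:360,::-1],(400,350)),cv2.resize(b[180:320,240:400,::-1],(400,350))]))"
```

```text
t 22.62 tcp [ 0.4246 -0.3355  0.2652] tip [ 0.4252 -0.3359  0.1922] tip_riser [-0.1043 -0.5133  0.1922] 
zax [ 0.008 -0.005 -1.   ] yax [ 0.233  0.972 -0.003] F [ 0.46 -0.22  0.21] q [-38.4  12.4 -15.2  61.9   0.1 -24.9] open 0.0855212112759383
```

View pics/c17.png

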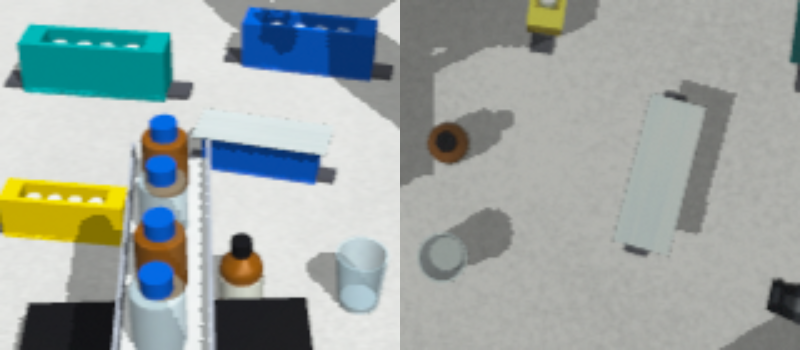

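```bash
python3 -c "
from h import *
c=bot.camera('top')
P=np.array([back(c,((x-400)/2.5+240-.3,y/2.5+180-.3),.053)[:2] for x,y in [(651,93),(704,104),(667,255),(614,244)]])
C=P.mean(0);u=(P[0]+P[1]-P[2]-P[3]);print('center',C,'yaw',np.arctan2(u[1],u[0]),[np.linalg.norm(P[i]-P[(i+1)%4]).round(3) for i in range(4)])
y=np.arctan2(u[1],u[0]);Rm=np.array([[np.cos(y),-np.sin(y)],[np.sin(y),np.cos(y)]])
t=-.243;Rt=np.array([[np.cos(t),-np.sin(t)],[np.sin(t),np.cos(t)]])
for q in ((46,12),(46,-12),(-46,12),(-46,-12)): print((Rm.T@(np.array([.5407,-.2053])+Rt@np.array(q)/1e3-C)).round(4))
print(bot.read_state()['time_s'])
"
```

```text
center [ 0.54004708 -0.20401741] yaw -0.24361932198185618 [np.float64(0.053), np.float64(0.152), np.float64(0.052), np.float64(0.152)]
[0.0469 0.0109]
[ 0.047  -0.0131]
[-0.0451  0.0109]
[-0.045  -0.0131]
22.775
```

All four corners of the opening lie under the plate with at least 15 mm to spare across it and 28 mm along it. The arm is clear, so I'm handing in.

```bash
python3 -c "
from rig import bot
print(bot.finish_job())"
```

```text
the job is handed in; nothing more can be done
None
```

The plate is on the smaller blue trough, covering its whole opening, and I handed the job in at about 23 s. However, a force spike early in the run may have failed it.

**What I did:** I slid the plate out in two strokes of about 6–9 N with the gripper leaning back about 36°, until its near end overhung by about 41 mm. I gripped that end, checked in both cameras that the plate hung level, carried it over and lowered it onto the rim. It touched at the expected height, with brief readings of about 5–13 N. Then I let go and backed the arm away.

**Last checks:**
- **Plate:** its centre is within about 2 mm of the trough's and its yaw matches to within 0.01 rad. All four corners lie under it, with at least 15 mm to spare across it and 28 mm along it. It looks flat on the rim in the side view.
- **Bystanders:** the bottle and beaker look unmoved in the last pictures. The jar looked unmoved in the pictures through the carry, but I did not check it again at the end.
- **Robot:** it was touching nothing at hand-in.

**What went wrong:**
- **Force spike:** at 4.2 s, leaning the tool too close to the base drove joint 3 against its limit (reading -58.8° against a limit of -58.76°). The wrist force briefly read about 174 N (-126, -71, -97) although nothing was touched, and it was back to about 12 N within 0.05 s. The limit is 120 N, so this could count as a failure, and so could passing the joint range. No verdict was shown.
- **First press and pull:** the first press peaked at about 50 N at the fingertips and the second at about 35 N. My first pull was too light, so the fingers slipped about 10 mm before the plate moved.

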